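Stack the graded adapter collars on the spindle from the instrument drawer

TASK

First pull the instrument drawer open; then thread every adapter collar there is, from the drawer and from the mint-green bench tray, down the spindle's post one at a time in order of width, widest at the bottom and narrowest on top (purple, blue, white, yellow, pink; some may be missing today), each fully home and flat on the one below before the next goes on. When none is left, push the drawer shut, and leave the other labware standing where it is.

Things in the scene. Friction and masses are not known exactly. Their poses are not given: they have to be found in the camera images.
- spindle_seat (a point): centre of the round grey spindle foot's flat top (foot 130 mm across, 15 mm high, fixed to the bench), where the steel post rises; z up along the post. The post is 24 mm thick and stands 62 mm above this point; its last 8 mm taper to a 12 mm nose
- drawer (a joint): slide of the cabinet's one shallow drawer, m: 0 shut, 0.15 fully open; it takes about 2 N to move and stays where it is left
- drawer_handle (a point): middle of the drawer's steel bar handle: bar 11 mm thick, 110 mm long along y, 45 mm out from the blue drawer front, 44 mm above the bench and 32 mm below the cabinet's top. It moves with the drawer, which opens along this frame's -x (towards the robot)
- drawer_floor (a point): centre of the drawer's flat grey floor, 50 mm above the bench, 134 mm behind the handle bar; moves with the drawer. Floor 150 mm deep (x), 338 mm wide (y), three compartments side by side along y, 112 mm apart; fences and drawer front stand only 4 mm above the floor
- cabinet_front (a point): middle of the white cabinet's top front edge, 76 mm above the bench; +x points back into the cabinet (fixed; 200 mm deep, 370 mm wide along y). Only what the open drawer brings out in front of this edge can be reached from above
- collar_purple_center (a point): centre (half-way up) of the purple collar: a flat plastic ring 68 mm across, 12 mm high, bore 28 mm; z along its bore. It lies in a compartment of the drawer at the start; absent in some starts
- collar_blue_center (a point): centre (half-way up) of the blue collar: a flat plastic ring 62 mm across, 12 mm high, bore 28 mm; z along its bore. It lies in a compartment of the open mint-green bench tray (130 x 244 mm, floor 20 mm above the bench, fences 4 mm above the floor) at the start; absent in some starts
- collar_white_center (a point): centre (half-way up) of the white collar: a flat plastic ring 56 mm across, 12 mm high, bore 28 mm; z along its bore. It lies in a compartment of the drawer at the start; absent in some starts
- collar_yellow_center (a point): centre (half-way up) of the yellow collar: a flat plastic ring 50 mm across, 12 mm high, bore 28 mm; z along its bore. It lies in a compartment of the open mint-green bench tray (130 x 244 mm, floor 20 mm above the bench, fences 4 mm above the floor) at the start; absent in some starts
- collar_pink_center (a point): centre (half-way up) of the pink collar: a flat plastic ring 44 mm across, 12 mm high, bore 28 mm; z along its bore. It lies in a compartment of the drawer at the start; absent in some starts
- beaker: empty glass beaker, 90 mm across, 120 mm high, origin under its centre; leave alone
- bottle: clear bottle with blue cap, 70 mm across, 160 mm high, origin under its centre; leave alone
- tip_box: pink-lidded pipette tip box, 87 x 122 x 68 mm high, origin under its centre; leave alone
- tube_rack: purple tube rack, 90 x 120 x 50 mm high, origin under its centre; leave alone
- dish: closed culture dish, 90 mm across, 16 mm high, lying on the cabinet's top, origin under its centre; leave alone
There are look-alikes about, which are no part of the job. Of the things shaped like the part that bears collar_yellow_center, the yellow one is meant.

How it is judged:
By the outcome, as a careful person would: the job done as asked, in the order asked, and still so for the second after the job is handed in, with the robot touching nothing.
Of collar_purple, collar_blue, collar_white, collar_yellow, collar_pink only 3 to 5 are there at a start; the rules pass over those that are not, and their reading is None.
At some moment in a run one of collar_purple, collar_blue, collar_white, collar_yellow, collar_pink may be knocked a few centimetres aside while the robot is not near it.
Once in a run the grip may slacken for a moment while it holds something.
It also fails if it takes over 210 s, if anything falls off the work surface, if the arm or the gripper's body presses on something with over 40 N, if the wrist force passes 120 N, or if a joint passes its speed limit or range.

ROBOT

A 7-joint arm with a two-finger parallel gripper is mounted at the origin on the work surface. World frame = base frame: x ahead of the robot, y to its left, z up, the work surface at z = 0. Lengths are in m, angles in rad, forces in N, time in s.
With the tool pointing down it reaches from about 0.425 to 0.875 m from the base axis. Payload 4.7 kg.
Tool frame: the origin (TCP) lies between the finger pads; the fingertips stand 14 mm ahead of it and the grasp point (between the pads) lies 5 mm behind it; z points along the fingers, y is the line along which they close (so a half turn about z gives the same grasp; the last joint's range is limited). The gripper opens to 87 mm and grips with 3 to 60 N. Pads are 19 mm wide; open, the fingers measure 117 mm over their backs; the gripper's body (75 mm by 190 mm) begins 51 mm behind the grasp point.
Start: joints at [1.289, 0.321, -0.07, 1.45, 0.023, 1.371, -0.057], TCP at [0.189, -0.622, 0.237] pointing down, gripper open.
Joint ranges: [-2.86, 2.86], [-0.3, 2.09], [-1.38, 1.24], [0.06, 2.45], [-1.56, 4.7], [0.09, 2.05], [-2.69, 2.69]. Speed limits (rad/s): [2.57, 2.57, 3.14, 3.14, 3.14, 3.14, 3.14].

INTERFACE

Orientations are given as a rotation vector (axis times angle).
In Python, from bench import get_state, get_image, camera_params, close_job gives the robot as it stands. The module is installed in compiled form; this text tells all that it offers.
- The arm moves only by the tool arm_command, never from a script. Its argument "motion" is a list of rows, each a list of 5 numbers: the finger opening in mm, from 0 to 87, then the shift along the tool's x, y, z in mm, then the turn about the tool's z in degrees. In form: [[gripper, x, y, z, spin], ...]. A call has 1 to 5 rows; each row is the pose to reach, as a shift and turn from the pose commanded when the call began, along the tool's axes at that moment; what a row does not reach only later rows make up. A row lasts 1/12 s, in which the tool goes at most 41.7 mm and 7.16 degrees, less where a joint would pass 70% of its speed; a pose out of reach is approached as far as the arm can. A call with a gripper value outside its range is refused whole. The fingers move at their own pace and stop on an object; "newtons" is the grip in N (left out, the last holds). Time passes only in rows, so rows that repeat a pose let the fingers close. It gives the time, the measured TCP pose, the force, the opening and the grip force at its end, in the units of the state.
- get_state(): the state, without advancing time (a new reading comes with each control period).
- get_image(name): name is "scene" or "top" or "wrist"; returns (picture, depth): 384x512x3 uint8, red, green, blue; 384x512 float32, m along the optical axis (not along the pixel's ray), 0 where there is no reading.
- camera_params(name): a dict with "intrinsics" (3x3 intrinsics, pixels), "extrinsics" (4x4, takes a point from camera to world coordinates). Camera axes: x right, y down, z forward; pixel columns grow to the right and rows downward; lengths in m; the calibration is good to about 2 mm. A picture is of the moment at which its call begins: read the wrist's pose just before it. camera_params takes no time and is no camera call; for the wrist camera it gives the pose at the moment of the call.
- close_job(): hands the job in; it is judged then, once.
The state is a dict: "time": time; "joint_positions": joint angles; "qd": joint speeds; "joint_torque": joint torques, N m; "position": TCP position; "tool_rot": TCP orientation; "ft_force": force on the tool from outside, world axes, zero at the start; "torque": the same for the moment, N m; "grip_width": opening from 0.0 (shut) to 1.0 (fully open); "grip_force": force on a finger pad.
Only numpy, scipy, OpenCV 4.12 (cv2) and the standard library are available. Lean on these libraries where they do the work, as an engineer would, in place of code of your own. Each camera call takes 0.05 s, during which the arm holds its last target. There are 200 camera calls.

## Working session

There is one attempt and no reset: what is moved stays moved. The work goes in short steps, Python scripts to look and compute and a tool call to move; the robot and the scene stay as the last step left them, time stands still between calls to the robot, and variables do not carry over. Pictures are saved under pics/ and viewed, at most 14 in all, crops included, and the job is handed in when it is done.

Besides the shell and the picture viewer there is one more tool, called after ">>>" as name(argument=value, ...) on one line, values as JSON. arm_command: Moves the arm, as the interface text tells. Its arguments: {"type":"object","properties":{"motion":{"type":"array"},"newtons":{"type":"number"}},"required":["motion"]}

```bash
mkdir -p pics
cat > h.py <<'E'
import numpy as np, cv2
from bench import *
from scipy.spatial.transform import Rotation as R
def snap(name,fn=None):
    P=camera_params(name); im,d=get_image(name)
    if fn: cv2.imwrite('pics/'+fn,cv2.cvtColor(im,cv2.COLOR_RGB2BGR))
    return im,d,P
def ray(P,u,v,z):
    K=np.array(P['intrinsics']);E=np.array(P['extrinsics'])
    r=E[:3,:3]@np.linalg.solve(K,[u,v,1.]);o=E[:3,3]
    return o+r*(z-o[2])/r[2]
def totool(dx):
    s=get_state();return R.from_rotvec(s['tool_rot']).inv().apply(dx)
E
python3 - <<'E'
from h import *
s=get_state();print(s['time'],s['position'],s['tool_rot'],R.from_rotvec(s['tool_rot']).as_matrix().round(3))
a=snap('top','top0.png');b=snap('scene','scene0.png')
for x in (a,b):print(np.array(x[2]['intrinsics']),np.array(x[2]['extrinsics']).round(3))
E
```

```text
0.0 [ 0.18923192 -0.62130242  0.23544962] [-3.10547149e+00 -4.62695511e-01  6.68257856e-04] [[ 0.957  0.292 -0.001]
 [ 0.292 -0.957  0.002]
 [-0.    -0.002 -1.   ]]
[[463.40575255   0.         250.425035  ]
 [  0.         463.40575255 189.36298861]
 [  0.           0.           1.        ]] [[ 0.03  -0.993  0.118  0.395]
 [-0.999 -0.029  0.014 -0.01 ]
 [-0.011 -0.118 -0.993  1.466]
 [ 0.     0.     0.     1.   ]]
[[496.90265273   0.         258.77256063]
 [  0.         496.90265273 182.35160708]
 [  0.           0.           1.        ]] [[-0.617  0.437 -0.654  1.531]
 [ 0.787  0.35  -0.508  0.77 ]
 [ 0.007 -0.829 -0.56   0.923]
 [ 0.     0.     0.     1.   ]]
```

View pics/top0.png

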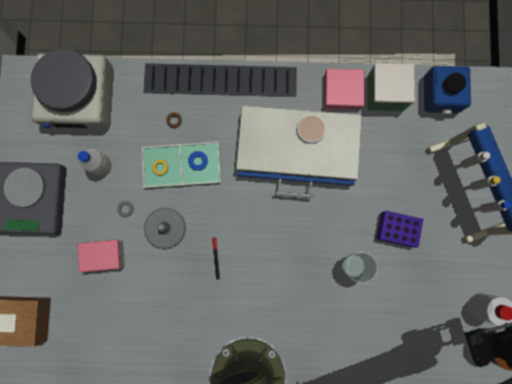

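View pics/scene0.png

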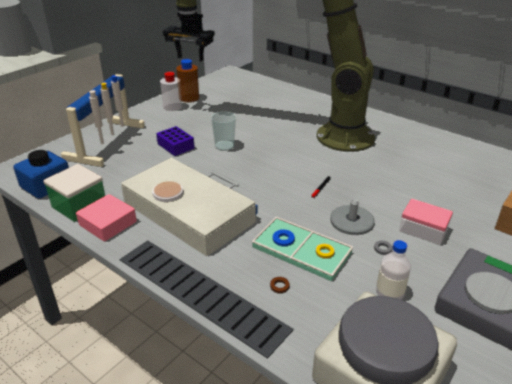

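Top picture: cabinet at about (299,145), with its bar handle at (294,196) and the dish at (311,129). The tray holds the yellow ring (160,168) and the blue ring (198,161). The spindle is at (165,228), with its post top at about (163,227).
Possible mix-ups: a grey ring (125,209) and a brown ring (174,120) lie loose on the bench. Neither is in the tray and neither is yellow, so both are look-alikes. The yellow ring in the tray (160,168) is the one meant.

Run:
```python
from h import *
im,d,P=snap('top')
cv2.imwrite('pics/crop.png',cv2.cvtColor(cv2.resize(im[85:260,100:380],None,fx=2.8,fy=2.8,interpolation=cv2.INTER_CUBIC),cv2.COLOR_RGB2BGR))
hsv=cv2.cvtColor(im,cv2.COLOR_RGB2HSV)
def comp(m,n,z,amin=20):
    k,l,st,c=cv2.connectedComponentsWithStats(m.astype(np.uint8))
    for i in range(1,k):
        if st[i,4]>amin:
            x,y,w,h=st[i,:4]; print(n,c[i].round(1),st[i],ray(P,x+(w-1)/2,y+(h-1)/2,z).round(4))
H,S,V=[hsv[...,i].astype(int) for i in range(3)]
box=np.zeros(H.shape,bool);box[140:190,140:222]=1
comp((H>18)&(H<32)&(S>120)&(V>120)&box,'yellow',.032)
comp((H>100)&(H<125)&(S>120)&box,'blue',.032)
comp((abs(H-78)<12)&(S>40)&box,'mint',.022,100)
box[:]=0;box[170:188,230:365]=1
m=(H>100)&(H<125)&(S>100)&box
comp(m,'front',.05)
pts=np.argwhere(m);vx,vy,x0,y0=cv2.fitLine(pts[:,::-1].astype(np.float32),cv2.DIST_L2,0,.01,.01).ravel()
a=ray(P,x0-50*vx,y0-50*vy,.05);b=ray(P,x0+50*vx,y0+50*vy,.05);print('front dir',np.degrees(np.arctan2(*(b-a)[[0,1]])),a,b)
for n,(u,v,z) in dict(handle=(294,196,.044),spindle=(165,228,.015),posttop=(163,227,.077),cabL=(237,170,.076),cabR=(358,178,.076)).items():print(n,ray(P,u,v,z).round(3))
```

```text
yellow [159.6 167.1] [153 160  15  15 115] [0.6274 0.2959 0.032 ]
blue [197.4 160.2] [188 151  20  19 233] [0.653 0.179 0.032]
mint [200.4 164. ] [ 181  144   38   39 1014] [0.6454 0.1736 0.022 ]
mint [162.4 165.5] [ 144  146   37   40 1095] [0.634  0.2919 0.022 ]
front [295.1 177.5] [237 171 118  14 584] [ 0.6036 -0.1282  0.05  ]
front dir -176.80810794260447 [0.61200541 0.02698666 0.05      ] [ 0.59486755 -0.28032672  0.05      ]
handle [ 0.547 -0.125  0.044]
spindle [0.438 0.274 0.015]
posttop [0.439 0.268 0.077]
cabL [0.618 0.052 0.076]
cabR [ 0.604 -0.315  0.076]
```

View pics/crop.png

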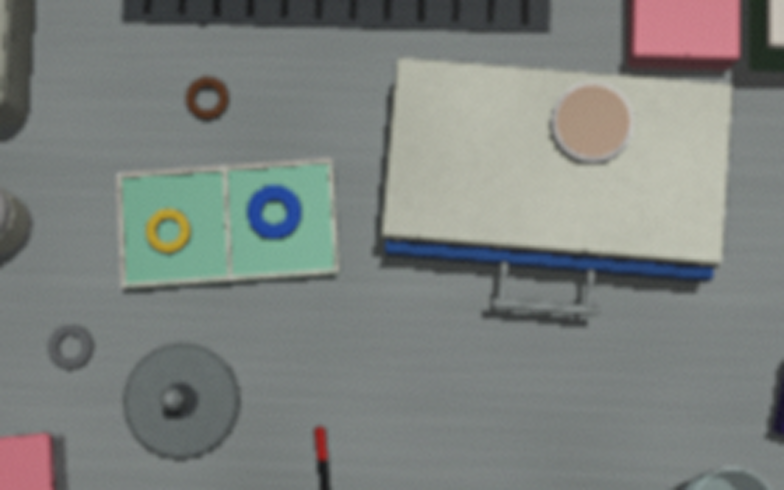

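>>> arm_command(motion=[[20, 170, -121, 0, 0], [20, 170, -121, 0, 0], [20, 170, -121, 0, 0], [20, 170, -121, 0, 0], [20, 170, -121, 0, 0]], newtons=10)

```text
time: 0.57
position: [0.3174, -0.4549, 0.2363]
tool_rot: [-3.107, -0.462, 0.0]
ft_force: [1.3, -0.6, -0.1]
grip_width: 0.704
grip_force: 0.0
```

>>> arm_command(motion=[[0, 170, -121, 0, 0], [0, 170, -121, 0, 0], [0, 170, -121, 0, 0], [0, 170, -121, 0, 0], [0, 170, -121, 0, 0]])

```text
time: 0.98
position: [0.4444, -0.2898, 0.2365]
tool_rot: [3.107, 0.463, -0.0]
ft_force: [0.6, -0.5, 0.1]
grip_width: 0.325
grip_force: 0.0
```

>>> arm_command(motion=[[0, 170, -121, 0, 0], [0, 170, -121, 0, 0], [0, 170, -121, 0, 0], [0, 170, -121, 0, 0], [0, 170, -121, 0, 0]])

```text
time: 1.4
position: [0.5716, -0.125, 0.2365]
tool_rot: [3.107, 0.462, -0.0]
ft_force: [0.7, 0.3, 0.0]
grip_width: 0.021
grip_force: 0.0
```

>>> arm_command(motion=[[0, 0, 0, 0, 7], [0, 0, 0, 0, 14], [0, 0, 0, 0, 20], [0, 0, 0, 0, 20], [0, 0, 0, 0, 20]])

```text
time: 1.82
position: [0.5707, -0.1267, 0.2362]
tool_rot: [-3.141, 0.079, 0.001]
ft_force: [0.0, 0.8, 0.7]
grip_width: 0.005
grip_force: 0.0
```

Run:
```python
from h import *
s=get_state();print(s['time'],s['position'],np.degrees(s['joint_positions']).round(0),R.from_rotvec(s['tool_rot']).as_matrix().round(3))
a=snap('wrist','w1.png');print(np.array(a[2]['intrinsics']),np.array(a[2]['extrinsics']).round(3))
```

```text
1.8167 [ 0.57071226 -0.12666015  0.23621969] [ 34.  12. -28.  92.   6.  77. -87.] [[ 0.999 -0.05  -0.001]
 [-0.05  -0.999  0.   ]
 [-0.001  0.    -1.   ]]
[[277.32485015   0.         255.187597  ]
 [  0.         277.32485015 195.50069327]
 [  0.           0.           1.        ]] [[-0.05  -0.97  -0.239  0.635]
 [-0.999  0.049  0.012 -0.129]
 [-0.     0.24  -0.971  0.386]
 [ 0.     0.     0.     1.   ]]
```

View pics/w1.png

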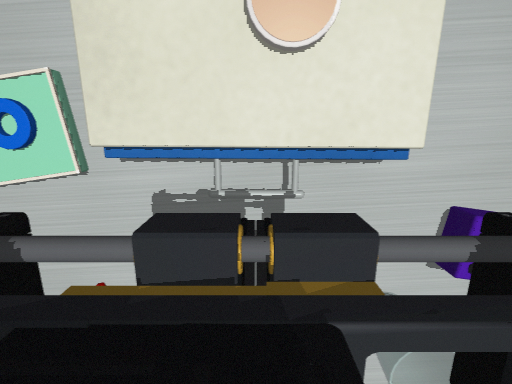

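The wrist view shows the handle bar from (212,193) to (300,194), the drawer front edge at row 158, and the blue ring at the left.

Run:
```python
from h import *
P=camera_params('wrist')
for u,v,z in [(212,193,.0495),(300,194,.0495),(219,160,.0495),(108,159,.054),(408,159,.054),(91,147,.076),(424,149,.076)]:
  p=ray(P,u,v,z);print(p.round(4),(totool(p-get_state()['position'])*1000).round(1))
```

```text
[ 0.5583 -0.0715  0.0495] [-15.1 -54.5 186.8]
[ 0.5515 -0.1812  0.0495] [-16.4  55.3 186.8]
[ 0.5989 -0.0836  0.0495] [ 26.  -44.5 186.8]
[0.6072 0.0482 0.054 ] [  27.7 -176.6  182.3]
[ 0.5891 -0.3099  0.054 ] [ 27.8 182.  182.3]
[0.6232 0.0529 0.076 ] [  43.4 -182.   160.3]
[ 0.6024 -0.3147  0.076 ] [ 41.2 186.1 160.3]
```

>>> arm_command(motion=[[0, 8, 0, 40, 0], [0, 8, 0, 80, 0], [0, 8, 0, 120, 0], [0, 8, 0, 160, 0], [0, 8, 0, 160, 0]])

```text
time: 2.28
position: [0.5724, -0.1264, 0.0684]
tool_rot: [-3.137, 0.081, 0.023]
ft_force: [-2.0, -0.1, -1.2]
grip_width: 0.007
grip_force: 0.0
```

>>> arm_command(motion=[[0, 0, 0, 16, 0], [0, 0, 0, 32, 0], [0, 0, 0, 32, 0], [0, 0, 0, 32, 0]])

```text
time: 2.62
position: [0.5792, -0.1274, 0.0458]
tool_rot: [3.14, -0.083, 0.001]
ft_force: [-0.1, 1.2, 0.5]
grip_width: 0.004
grip_force: 0.0
```

>>> arm_command(motion=[[0, -9, 0, 0, 0], [0, -18, 0, 0, 0], [0, -30, 0, 0, 0], [0, -45, 0, 0, 0], [0, -60, 0, 0, 0]])

```text
time: 3.03
position: [0.5197, -0.1239, 0.0466]
tool_rot: [3.139, -0.083, 0.007]
ft_force: [1.9, 0.7, 2.0]
grip_width: 0.003
grip_force: 1.1
```

>>> arm_command(motion=[[0, -20, 0, 0, 0], [0, -40, 0, 0, 0], [0, -60, 0, 0, 0], [0, -80, 0, 0, 0], [0, -95, 0, 0, 0]])

```text
time: 3.45
position: [0.4332, -0.1194, 0.0477]
tool_rot: [3.137, -0.083, 0.041]
ft_force: [48.8, -1.7, -37.9]
grip_width: 0.005
grip_force: 23.7
```

>>> arm_command(motion=[[0, -2, 0, 0, 0], [0, -3, 0, 0, 0], [0, -3, 0, 0, 0]])

```text
time: 3.7
position: [0.4335, -0.1195, 0.0487]
tool_rot: [3.136, -0.082, 0.047]
ft_force: [29.3, -1.3, -21.4]
grip_width: 0.006
grip_force: 14.0
```

>>> arm_command(motion=[[0, 8, 0, 0, 0], [0, 14, 0, 0, 0], [0, 14, 0, 0, 0], [0, 14, 0, -40, 0], [0, 14, 0, -75, 0]])

```text
time: 4.12
position: [0.4327, -0.1186, 0.1192]
tool_rot: [-3.138, 0.083, 0.008]
ft_force: [1.0, -0.7, 1.4]
grip_width: 0.01
grip_force: 0.0
```

>>> arm_command(motion=[[0, 10, 0, -40, 0], [0, 20, 0, -80, 0], [0, 20, 0, -120, 0], [0, 20, 0, -130, 0], [0, 20, 0, -130, 0]])

```text
time: 4.53
position: [0.456, -0.1208, 0.2533]
tool_rot: [3.138, -0.084, 0.009]
ft_force: [-0.5, -0.6, -0.1]
grip_width: 0.002
grip_force: 0.0
```

Run:
```python
from h import *
s=get_state();print(s['time'],s['position'],s['ft_force'],R.from_rotvec(s['tool_rot']).as_matrix().round(3))
a=snap('wrist','w2.png');t=snap('top')
cv2.imwrite('pics/t2.png',cv2.cvtColor(cv2.resize(t[0][85:260,100:380],None,fx=2.8,fy=2.8,interpolation=cv2.INTER_CUBIC),cv2.COLOR_RGB2BGR))
```

```text
4.5333 [ 0.45602631 -0.12083974  0.25328378] [-0.48456452 -0.58048205 -0.11107652] [[ 0.999 -0.053  0.005]
 [-0.053 -0.999 -0.003]
 [ 0.006  0.003 -1.   ]]
```

View pics/w2.png

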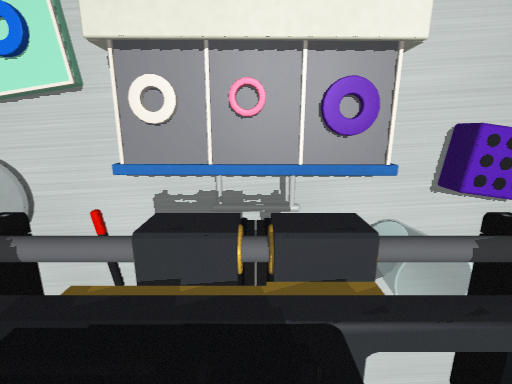

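The wrist view shows the drawer open with white (152,99), pink (247,97) and purple (350,105). Blue and yellow are in the tray, so all five are present.

```bash
cat >> h.py <<'E'
RNG=dict(purple=((122,140),110),blue=((102,118),130),yellow=((18,33),110),pink=((160,178),90))
def find(col,z,cam='wrist',roi=None):
    im,d,P=snap(cam);hsv=cv2.cvtColor(im,cv2.COLOR_RGB2HSV).astype(int)
    if col=='white': m=(hsv[...,1]<45)&(hsv[...,2]>150)
    else:
        (a,b),s=RNG[col];m=(hsv[...,0]>=a)&(hsv[...,0]<=b)&(hsv[...,1]>s)&(hsv[...,2]>60)
    if roi: q=np.zeros(m.shape,bool);q[roi[1]:roi[3],roi[0]:roi[2]]=1;m&=q
    cs,h=cv2.findContours(m.astype(np.uint8),cv2.RETR_CCOMP,cv2.CHAIN_APPROX_NONE)
    out=[]
    for i,c in enumerate(cs):
        if h[0][i][3]<0 and cv2.contourArea(c)>60 and h[0][i][2]>=0:
            (u,v),ax,_=cv2.fitEllipse(c); j=h[0][i][2]; hole=None
            hs=[cs[k] for k in range(len(cs)) if h[0][k][3]==i and len(cs[k])>8]
            if hs: hc=max(hs,key=cv2.contourArea);(hu,hv),hx,_=cv2.fitEllipse(hc);hole=ray(P,hu,hv,z)
            p=ray(P,u,v,z);s=get_state()
            print(col,(round(u),round(v)),np.round(ax,1),p.round(4),'hole',None if hole is None else hole.round(4),'tool mm',(totool(p-s['position'])*1000).round(1))
            out.append(p)
    return out
E
python3 - <<'E'
from h import *
find('purple',.062,roi=(300,50,410,160));find('pink',.062,roi=(200,40,305,160));find('white',.062,roi=(118,60,200,140))
E
```

```text
purple (353, 102) [56.6 63.2] [ 0.5408 -0.2371  0.062 ] hole [ 0.5399 -0.2362  0.062 ] tool mm [ 94.1 112.  185.6]
pink (247, 92) [37.3 39.7] [ 0.5572 -0.1163  0.062 ] hole [ 0.5563 -0.1162  0.062 ] tool mm [104.1  -9.4 185.2]
white (150, 93) [47.3 51.9] [ 0.5611 -0.005   0.062 ] hole [ 0.5608 -0.005   0.062 ] tool mm [ 102.1 -120.6  185.2]
white (195, 69) [ 9.9 26.8] [ 0.5837 -0.0591  0.062 ] hole None tool mm [127.5 -67.8 185.1]
```

>>> arm_command(motion=[[80, 31, 37, 0, 0], [80, 62, 74, 20, 0], [80, 93.5, 112, 40, 0], [80, 93.5, 112, 80, 0], [80, 93.5, 112, 110, 0]])

```text
time: 5.2
position: [0.5438, -0.2411, 0.1404]
tool_rot: [3.139, -0.09, 0.004]
ft_force: [-0.0, -0.1, -0.3]
grip_width: 0.3
grip_force: 0.0
```

>>> arm_command(motion=[[80, 0, 0, 30, 0], [80, 0, 0, 60, 0], [80, 0, 0, 75, 0], [80, 0, 0, 75, 0], [80, 0, 0, 75, 0]])

```text
time: 5.62
position: [0.5507, -0.2445, 0.0764]
tool_rot: [3.126, -0.086, 0.03]
ft_force: [-0.3, -13.3, 37.2]
grip_width: 0.643
grip_force: 17.9
```

>>> arm_command(motion=[[60, 0, 0, 0, 0], [60, 0, 0, 0, 0], [60, 0, 0, 0, 0], [60, 0, 0, 0, 0], [60, 0, 0, 0, 0]], newtons=20)

```text
time: 6.03
position: [0.5497, -0.2464, 0.0765]
tool_rot: [3.126, -0.09, 0.03]
ft_force: [-0.0, -12.2, 35.5]
grip_width: 0.687
grip_force: 17.5
```

Fingers had not opened in time and landed on the ring. Backing up to look again.

>>> arm_command(motion=[[80, 0, 0, -20, 0], [80, 0, 0, -60, 0], [80, -40, 0, -100, 0], [80, -75, 0, -140, 0], [80, -75, 0, -160, 0]])

```text
time: 6.45
position: [0.4639, -0.2321, 0.2234]
tool_rot: [-3.138, 0.084, 0.011]
ft_force: [0.0, -0.3, -0.4]
grip_width: 0.902
grip_force: 0.0
```

Run:
```python
from h import *
s=get_state();print(s['time'],s['position'],s['grip_width'],s['ft_force'],R.from_rotvec(s['tool_rot']).as_matrix().round(3))
snap('wrist','w3.png')
find('purple',.062)
```

```text
6.45 [ 0.46386069 -0.23212297  0.22341919] 0.9023049615791837 [ 0.03404703 -0.28887872 -0.43105025] [[ 0.999 -0.054 -0.007]
 [-0.054 -0.999  0.003]
 [-0.007 -0.003 -1.   ]]
purple (426, 175) [ 80.1 131.6] [ 0.4657 -0.4353  0.062 ] hole [ 0.4824 -0.4635  0.062 ] tool mm [  8.  199.6 169.5]
purple (254, 109) [59.6 62.7] [ 0.5501 -0.2374  0.062 ] hole [ 0.549  -0.2372  0.062 ] tool mm [ 81.2  -2.7 168.9]
```

View pics/w3.png

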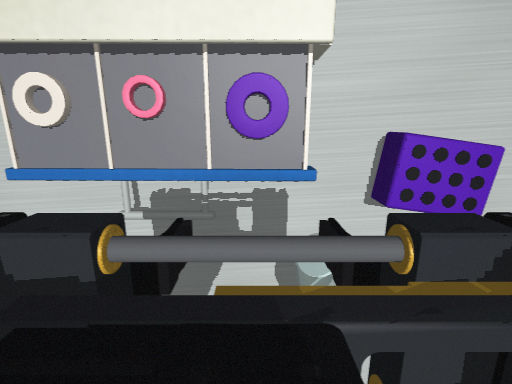

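The wrist view shows purple flat at (258,106). The gripper is now open.

>>> arm_command(motion=[[80, 40, -2.5, 20, 0], [80, 80, -2.5, 60, 0], [80, 80, -2.5, 100, 0], [80, 80, -2.5, 100, 0], [80, 80, -2.5, 100, 0]])

```text
time: 6.97
position: [0.5446, -0.2328, 0.1192]
tool_rot: [-3.135, 0.082, 0.016]
ft_force: [-0.9, 0.7, -1.0]
grip_width: 0.922
grip_force: 0.0
```

>>> arm_command(motion=[[80, 4, 4, 20, 0], [80, 4, 4, 40, 0], [80, 4, 4, 50, 0], [80, 4, 4, 50, 0], [80, 4, 4, 50, 0]])

```text
time: 7.38
position: [0.5515, -0.2392, 0.0762]
tool_rot: [3.14, -0.084, -0.0]
ft_force: [0.1, -0.5, 0.4]
grip_width: 0.918
grip_force: 0.0
```

>>> arm_command(motion=[[60, 0, 0, 0, 0], [60, 0, 0, 0, 0], [60, 0, 0, 0, 0], [60, 0, 0, 0, 0], [60, 0, 0, 0, 0]], newtons=25)

```text
time: 7.8
position: [0.5525, -0.2387, 0.0764]
tool_rot: [3.14, -0.083, 0.002]
ft_force: [-0.8, 0.8, 3.6]
grip_width: 0.709
grip_force: 2.0
```

>>> arm_command(motion=[[80, 0, 0, 0, 0], [80, 0, 0, 0, 0], [80, -3, 0, 0, 0], [80, -3, 0, 4, 0], [80, -3, 0, 9, 0]])

```text
time: 8.22
position: [0.5482, -0.2385, 0.0656]
tool_rot: [-3.14, 0.084, 0.001]
ft_force: [-0.0, 0.2, 0.1]
grip_width: 0.904
grip_force: 0.0
```

>>> arm_command(motion=[[80, 0, 0, 0, 0], [80, 0, 0, 0, 0], [60, 0, 0, 0, 0], [60, 0, 0, 0, 0], [60, 0, 0, 0, 0]])

```text
time: 8.63
position: [0.5487, -0.2388, 0.0662]
tool_rot: [-3.14, 0.084, 0.0]
ft_force: [-0.8, 0.4, -0.6]
grip_width: 0.775
grip_force: 0.0
```

>>> arm_command(motion=[[60, 0, 0, 0, 0], [60, 0, 0, 0, 0], [60, 0, 0, 0, 0]])

```text
time: 8.88
position: [0.5487, -0.2389, 0.0663]
tool_rot: [3.14, -0.084, -0.0]
ft_force: [-0.0, 0.7, -1.3]
grip_width: 0.755
grip_force: 25.0
```

>>> arm_command(motion=[[60, 0, 0, -20, 0], [60, 0, 0, -60, 0], [60, 0, 0, -100, 0], [60, 0, 0, -140, 0], [60, 0, 0, -170, 0]])

```text
time: 9.3
position: [0.5496, -0.239, 0.2402]
tool_rot: [3.139, -0.083, 0.005]
ft_force: [0.3, -0.8, -0.8]
grip_width: 0.759
grip_force: 25.0
```

>>> arm_command(motion=[[60, -8, -36, 0, 0], [60, -16, -72, 0, 0], [60, -24, -108, 0, 0], [60, -32, -144, 0, 0], [60, -40, -180, 0, 0]])

```text
time: 9.72
position: [0.5178, -0.0554, 0.2365]
tool_rot: [3.14, -0.084, 0.001]
ft_force: [0.4, 0.9, -0.1]
grip_width: 0.755
grip_force: 25.0
```

>>> arm_command(motion=[[60, -16, -36, 0, 0], [60, -32, -72, 0, 0], [60, -48, -108, 0, 0], [60, -64, -144, 0, 0], [60, -80, -180, 0, 0]])

```text
time: 10.13
position: [0.447, 0.1287, 0.2364]
tool_rot: [3.14, -0.084, 0.001]
ft_force: [1.1, 1.0, -0.9]
grip_width: 0.758
grip_force: 25.0
```

>>> arm_command(motion=[[60, -25, -32, 0, 0], [60, -50, -64, 0, 0], [60, -75, -100, 0, 0], [60, -110, -130, 0, 0], [60, -110, -130, 0, 0]])

```text
time: 10.55
position: [0.3397, 0.2688, 0.2366]
tool_rot: [-3.141, 0.067, 0.0]
ft_force: [-0.1, 0.7, -0.4]
grip_width: 0.759
grip_force: 25.0
```

>>> arm_command(motion=[[60, 0, 0, 0, 0], [60, 0, 0, 0, 0], [60, 0, 0, 0, 0]])

```text
time: 10.8
position: [0.3462, 0.2613, 0.2363]
tool_rot: [3.14, -0.087, 0.001]
ft_force: [0.9, 1.3, 0.3]
grip_width: 0.761
grip_force: 25.0
```

Run:
```python
from h import *
s=get_state();print(s['time'],s['position'],s['grip_width'],s['grip_force'],np.degrees(s['joint_positions']).round(0),R.from_rotvec(s['tool_rot']).as_matrix().round(3))
snap('wrist','w4.png')
find('purple',.062)
```

```text
10.8 [0.34623945 0.26131375 0.23631885] 0.7606049795914835 24.99965339899063 [  18.  -11.  -52.  110.   -8.   76. -125.] [[ 0.998 -0.055  0.   ]
 [-0.055 -0.998 -0.   ]
 [ 0.     0.    -1.   ]]
```

View pics/w4.png

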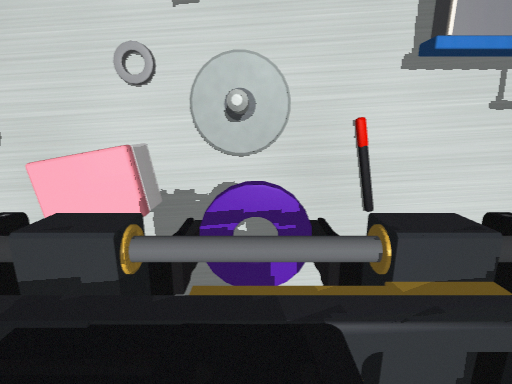

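The wrist view shows the spindle foot around (240,102) with the post nose at (237,99), and the purple collar held level at (256,237).

```bash
cat >> h.py <<'E'
def cloud(cam='wrist'):
    im,d,P=snap(cam);K=np.array(P['intrinsics']);E=np.array(P['extrinsics'])
    v,u=np.indices(d.shape);c=np.stack([(u-K[0,2])/K[0,0]*d,(v-K[1,2])/K[1,1]*d,d],-1)
    return im,d,P,c@E[:3,:3].T+E[:3,3]
E
python3 - <<'E'
from h import *
im,d,P,W=cloud()
s=get_state();Z=W[...,2]
near=(np.hypot(W[...,0]-.438,W[...,1]-.27)<.1)&(d>0)
for lo,hi,r in[(.009,.024,None),(.069,.09,None)]:
    m=near&(Z>lo)&(Z<hi); 
    k,l,st,c=cv2.connectedComponentsWithStats(m.astype(np.uint8));i=1+np.argmax(st[1:,4]);m=l==i
    (x,y),rad=cv2.minEnclosingCircle(W[m][:,:2].astype(np.float32));print(lo,m.sum(),x,y,rad,np.median(Z[m]),W[m].mean(0))
    cs,_=cv2.findContours(m.astype(np.uint8),0,1);q=max(cs,key=len);e=cv2.fitEllipse(q);z=.015 if lo<.03 else .077;print(e,ray(P,*e[0],z))
# held collar
hsv=cv2.cvtColor(im,cv2.COLOR_RGB2HSV).astype(int);m=(hsv[...,0]>120)&(hsv[...,0]<142)&(hsv[...,1]>100);m[:170]=0
ys,xs=np.nonzero(m);zt=s['position'][2]-.0043
cs,_=cv2.findContours(m.astype(np.uint8),0,1);q=max(cs,key=cv2.contourArea)[:,0];q=q[(q[:,1]<213)]
Q=np.array([ray(P,*p,zt)[:2] for p in q]);A=np.c_[2*Q,np.ones(len(Q))];b=(Q**2).sum(1);sol=np.linalg.lstsq(A,b,rcond=None)[0]
print('collar',sol[:2],np.sqrt(sol[2]+sol[:2]@sol[:2]),s['position'])
E
```

```text
0.009 7971 0.44063684344291687 0.2761801481246948 0.06505721807479858 0.016704015568551556 [0.44223207 0.27566788 0.01659776]
((240.02517700195312, 101.77193450927734), (100.1327133178711, 105.38674926757812), 172.6777801513672) [0.44315795 0.27587072 0.015     ]
0.069 388 0.44045767188072205 0.2760208547115326 0.011889031156897545 0.07580367568071697 [0.43997294 0.27583527 0.07552656]
((237.20639038085938, 99.84646606445312), (20.743925094604492, 22.067819595336914), 168.5205078125) [0.43987285 0.27576461 0.077     ]
collar [0.34989199 0.26182495] 0.03153502444509911 [0.34614359 0.261493   0.23620682]
```

>>> arm_command(motion=[[60, 40, -8, 0, 0], [60, 80, -16, 10, 0], [60, 92, -19, 50, 0], [60, 92, -19, 90, 0], [60, 92, -19, 120, 0]])

```text
time: 11.37
position: [0.4387, 0.2751, 0.1128]
tool_rot: [-3.14, 0.089, 0.006]
ft_force: [-0.9, -0.5, -1.1]
grip_width: 0.757
grip_force: 25.0
```

>>> arm_command(motion=[[60, 0, 0, 0, 0], [60, 0, 0, 0, 0], [60, 0, 0, 0, 0]])

```text
time: 11.62
position: [0.4393, 0.2772, 0.118]
tool_rot: [-3.139, 0.085, -0.003]
ft_force: [0.1, 0.6, -0.2]
grip_width: 0.754
grip_force: 25.0
```

>>> arm_command(motion=[[60, 0, 1.5, 10, 0], [60, 0, 1.5, 20, 0], [60, 0, 1.5, 30, 0], [60, 0, 1.5, 38, 0], [60, 0, 1.5, 42, 0]])

```text
time: 12.03
position: [0.4382, 0.2751, 0.0734]
tool_rot: [-3.14, 0.084, -0.0]
ft_force: [0.8, 0.7, -0.1]
grip_width: 0.756
grip_force: 25.0
```

>>> arm_command(motion=[[60, 0, 0, 10, 0], [60, 0, 0, 20, 0], [60, 0, 0, 30, 0], [60, 0, 0, 36, 0], [60, 0, 0, 40, 0]])

```text
time: 12.45
position: [0.4381, 0.2753, 0.0334]
tool_rot: [-3.14, 0.083, 0.0]
ft_force: [2.1, 0.4, 0.3]
grip_width: 0.757
grip_force: 25.0
```

>>> arm_command(motion=[[60, 0, 0, 2, 0], [60, 0, 0, 2, 0]])

```text
time: 12.62
position: [0.4381, 0.2753, 0.032]
tool_rot: [-3.14, 0.083, 0.0]
ft_force: [1.8, 0.4, -2.1]
grip_width: 0.755
grip_force: 25.0
```

>>> arm_command(motion=[[84, 0, 0, 0, 0], [84, 0, 0, 0, 0], [84, 0, 0, 0, 0], [84, 0, 0, 0, 0], [84, 0, 0, -5, 0]])

```text
time: 13.03
position: [0.4372, 0.2747, 0.0368]
tool_rot: [3.139, -0.084, -0.003]
ft_force: [0.2, -0.0, -0.4]
grip_width: 0.954
grip_force: 0.0
```

>>> arm_command(motion=[[84, 0, 0, -40, 0], [84, 0, 0, -80, 0], [84, 20, 0, -120, 0], [84, 50, 10, -160, 0], [84, 80, 40, -195, 0]])

```text
time: 13.45
position: [0.5028, 0.247, 0.2196]
tool_rot: [-3.138, 0.075, -0.006]
ft_force: [0.5, 1.0, -0.6]
grip_width: 0.966
grip_force: 0.0
```

>>> arm_command(motion=[[84, 30, 28, 0, 0], [84, 50, 50, 0, 0], [84, 50, 50, 0, 0], [84, 50, 50, 0, 0]])

```text
time: 13.78
position: [0.5509, 0.1889, 0.2156]
tool_rot: [3.14, -0.091, -0.001]
ft_force: [0.0, -0.0, -0.6]
grip_width: 0.966
grip_force: 0.0
```

Run:
```python
from h import *
s=get_state();print(s['time'],s['position'],s['grip_width'],R.from_rotvec(s['tool_rot']).as_matrix().round(3))
snap('wrist','w5.png')
find('blue',.032);find('yellow',.032);print('top');find('purple',.027,'top',(130,190,210,260))
```

```text
13.7833 [0.55091324 0.18885748 0.21557154] 0.965707389848584 [[ 0.998 -0.058 -0.001]
 [-0.058 -0.998 -0.   ]
 [-0.001  0.    -1.   ]]
blue (261, 89) [53.2 56.7] [0.6555 0.1789 0.032 ] hole [0.6543 0.179  0.032 ] tool mm [107.2   7.8 183.6]
yellow (162, 117) [41.4 45.2] [0.6304 0.2968 0.032 ] hole [0.6299 0.2962 0.032 ] tool mm [  76.3 -108.   183.8]
top
```

View pics/w5.png

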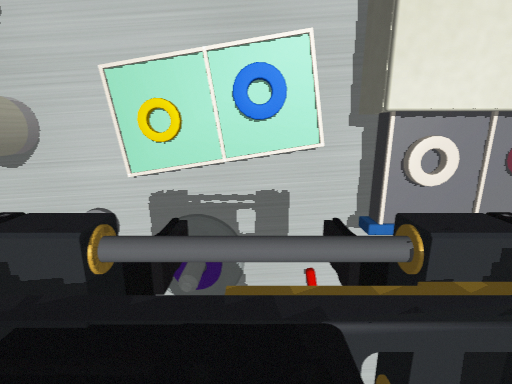

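The wrist view shows blue at (260,91) and yellow at (160,120) in the tray, with the purple collar on the spindle behind the gripper.

>>> arm_command(motion=[[76, 40, 4, 0, 0], [76, 80, 4, 20, 0], [76, 104, 4, 55, 0], [76, 104, 4, 95, 0], [76, 104, 4, 130, 0]])

```text
time: 14.4
position: [0.6541, 0.1825, 0.0834]
tool_rot: [-3.14, 0.083, 0.0]
ft_force: [-1.1, -1.1, -0.9]
grip_width: 0.877
grip_force: 0.0
```

>>> arm_command(motion=[[76, 0, 0, 0, 0], [76, 0, 0, 0, 0], [76, 0, 0, 0, 0]])

```text
time: 14.65
position: [0.6541, 0.1835, 0.0883]
tool_rot: [-3.139, 0.081, -0.004]
ft_force: [0.7, -0.3, 0.5]
grip_width: 0.873
grip_force: 0.0
```

>>> arm_command(motion=[[76, 0, 4, 10, 0], [76, 0, 4, 30, 0], [76, 0, 4, 45, 0], [76, 0, 4, 48, 0], [76, 0, 4, 48, 0]])

```text
time: 15.07
position: [0.6527, 0.1773, 0.0371]
tool_rot: [3.14, -0.084, -0.002]
ft_force: [0.4, 0.1, 0.1]
grip_width: 0.873
grip_force: 0.0
```

>>> arm_command(motion=[[76, 0, 0, 0, 0], [76, 0, 0, 0, 0]])

```text
time: 15.23
position: [0.654, 0.1782, 0.0389]
tool_rot: [-3.14, 0.083, -0.003]
ft_force: [-0.0, -0.6, 0.5]
grip_width: 0.873
grip_force: 0.0
```

>>> arm_command(motion=[[54, 0, 0, 0, 0], [54, 0, 0, 0, 0], [54, 0, 0, 0, 0], [54, 0, 0, 0, 0], [54, 0, 0, 0, 0]])

```text
time: 15.65
position: [0.6536, 0.1778, 0.0382]
tool_rot: [-3.14, 0.084, -0.001]
ft_force: [0.3, -0.4, 1.3]
grip_width: 0.698
grip_force: 25.0
```

>>> arm_command(motion=[[54, 0, 0, 0, 0], [54, 0, 0, -15, 0], [54, 0, 0, -55, 0], [54, 0, 0, -95, 0], [54, 0, 0, -135, 0]])

```text
time: 16.07
position: [0.6526, 0.1777, 0.1745]
tool_rot: [3.14, -0.083, -0.002]
ft_force: [0.6, 0.1, -0.6]
grip_width: 0.7
grip_force: 25.0
```

>>> arm_command(motion=[[54, -30, -7, -20, 0], [54, -65, -14, -40, 0], [54, -103, -22, -60, 0], [54, -143, -31, -62, 0], [54, -183, -40, -62, 0]])

```text
time: 16.48
position: [0.4721, 0.2286, 0.2365]
tool_rot: [-3.14, 0.083, -0.004]
ft_force: [-1.0, 1.0, 1.5]
grip_width: 0.7
grip_force: 25.0
```

>>> arm_command(motion=[[54, -40, -9, 0, 0], [54, -80, -17, 0, 0], [54, -115, -24, 0, 0], [54, -127, -27, 0, 0], [54, -127, -27, 0, 0]])

```text
time: 16.9
position: [0.3447, 0.2626, 0.2351]
tool_rot: [3.136, -0.076, 0.005]
ft_force: [0.6, 0.7, -0.7]
grip_width: 0.699
grip_force: 25.0
```

>>> arm_command(motion=[[54, 0, 0, 0, 0], [54, 0, 0, 0, 0], [54, 0, 0, 0, 0]])

```text
time: 17.15
position: [0.3488, 0.2606, 0.2348]
tool_rot: [-3.14, 0.085, 0.001]
ft_force: [0.3, 0.4, -1.2]
grip_width: 0.697
grip_force: 25.0
```

```bash
cat >> h.py <<'E'
C=dict(purple=(120,142,100,.034),blue=(102,119,110,.031),yellow=(17,34,100,.025),pink=(158,179,70,.022),white=(0,180,-1,.028))
DRAW={}
def check(held,dz,stack,post=(.4403,.2760)):
    """dz: collar bottom below TCP; stack: list of colours on the post"""
    im,d,P,W=cloud();s=get_state();hsv=cv2.cvtColor(im,cv2.COLOR_RGB2HSV).astype(int)
    def mask(c):
        a,b,t,r=C[c]
        return (hsv[...,0]>=a)&(hsv[...,0]<=b)&(hsv[...,1]>t) if c!='white' else (hsv[...,1]<40)&(hsv[...,2]>150)
    print('t',s['time'],'pos',s['position'].round(4),'grip',round(s['grip_width'],3),round(s['grip_force'],1))
    for i,c in enumerate(stack):
        z=.015+.012*(i+1);m=mask(c)&(np.hypot(W[...,0]-post[0],W[...,1]-post[1])<.04)&(d>0)&(abs(W[...,2]-z)<.006)
        p=W[m]
        if len(p)<20: print(c,'not seen');continue
        A=np.c_[p[:,:2]-p[:,:2].mean(0),np.ones(len(p))];f=np.linalg.lstsq(A,p[:,2],rcond=None)[0]
        (x,y),r=cv2.minEnclosingCircle(p[:,:2].astype(np.float32))
        print(c,'n',len(p),'z %.4f (home %.4f) tilt deg %s centre %.4f %.4f r %.4f'%(f[2],z,np.degrees(f[:2]).round(1),x,y,r))
    m=(W[...,2]>.0669)&(W[...,2]<.09)&(np.hypot(W[...,0]-post[0],W[...,1]-post[1])<.03)&(d>0)
    if m.sum()>10:(x,y),r=cv2.minEnclosingCircle(W[m][:,:2].astype(np.float32));print('post',round(x,4),round(y,4),round(r,4))
    if held:
        zt=s['position'][2]-dz+.012;m=mask(held);m[:165]=0;R0=C[held][3]
        cs,_=cv2.findContours(m.astype(np.uint8),0,1);q=max(cs,key=cv2.contourArea)[:,0];q=q[q[:,1]<212]
        Q=np.array([ray(P,*p,zt)[:2] for p in q])
        from scipy.optimize import least_squares
        f=least_squares(lambda c:np.hypot(*(Q-c).T)-R0,Q.mean(0)-[.02,0],loss='soft_l1',f_scale=.001)
        e=f.x-s['position'][:2];print('held offset mm',(e*1000).round(1),'rms',np.sqrt((f.fun**2).mean())*1000,len(q))
        t=np.array([*post,0])-np.array([*f.x,0]);print('tool shift mm',(totool(t)*1000).round(1))
E
python3 - <<'E'
from h import *
check('blue',.0183,['purple'])
E
```

```text
t 17.2 pos [0.3487 0.2606 0.2346] grip 0.699 25.0
purple n 1897 z 0.0287 (home 0.0270) tilt deg [0. 0.] centre 0.4384 0.2760 r 0.0338
post 0.4403 0.2762 0.012
held offset mm [1.9 0.6] rms 0.43213221415499603 99
tool shift mm [ 88.8 -19.7  -0.1]
```

>>> arm_command(motion=[[54, 40, -8, 0, 0], [54, 80, -16, 10, 0], [54, 90, -19.5, 50, 0], [54, 90, -19.5, 90, 0], [54, 90, -19.5, 115, 0]])

```text
time: 17.62
position: [0.4387, 0.2744, 0.1151]
tool_rot: [-3.139, 0.088, 0.011]
ft_force: [-0.1, -0.6, -0.5]
grip_width: 0.697
grip_force: 25.0
```

>>> arm_command(motion=[[54, 0, 0, 0, 0], [54, 0, 0, 0, 0], [54, 0, 0, 0, 0]])

```text
time: 17.87
position: [0.4398, 0.2765, 0.1211]
tool_rot: [-3.139, 0.084, -0.002]
ft_force: [-0.1, -0.5, -0.1]
grip_width: 0.697
grip_force: 25.0
```

>>> arm_command(motion=[[54, 0.5, 0.5, 10, 0], [54, 0.5, 0.5, 20, 0], [54, 0.5, 0.5, 30, 0], [54, 0.5, 0.5, 38, 0], [54, 0.5, 0.5, 42, 0]])

```text
time: 18.28
position: [0.4386, 0.2745, 0.0763]
tool_rot: [3.139, -0.084, -0.002]
ft_force: [-0.3, 0.1, -0.1]
grip_width: 0.701
grip_force: 25.0
```

>>> arm_command(motion=[[54, 0, 0, 10, 0], [54, 0, 0, 20, 0], [54, 0, 0, 28, 0], [54, 0, 0, 31, 0], [54, 0, 0, 31, 0]])

```text
time: 18.7
position: [0.4386, 0.275, 0.0458]
tool_rot: [3.14, -0.083, -0.002]
ft_force: [0.1, -0.5, 0.0]
grip_width: 0.696
grip_force: 25.0
```

>>> arm_command(motion=[[70, 0, 0, 0.5, 0], [70, 0, 0, 0.5, 0], [70, 0, 0, 0.5, 0], [70, 0, 0, 0, 0], [70, 0, 0, -5, 0]])

```text
time: 19.12
position: [0.4388, 0.2748, 0.0514]
tool_rot: [3.14, -0.084, -0.001]
ft_force: [-0.2, -1.0, -0.1]
grip_width: 0.798
grip_force: 0.0
```

>>> arm_command(motion=[[70, 0, 0, -40, 0], [70, 0, 0, -80, 0], [70, 0, 0, -120, 0], [70, 10, 20, -155, 0], [70, 20, 50, -180, 0]])

```text
time: 19.53
position: [0.4564, 0.228, 0.2358]
tool_rot: [-3.138, 0.072, -0.007]
ft_force: [2.2, -1.3, 0.4]
grip_width: 0.808
grip_force: 0.0
```

>>> arm_command(motion=[[70, 5, 40, 0, 0], [70, 10, 80, 0, 0], [70, 15, 120, 0, 0], [70, 20, 160, 0, 0], [70, 20, 200, 0, 0]])

```text
time: 19.95
position: [0.4661, 0.0214, 0.2326]
tool_rot: [3.139, -0.084, 0.004]
ft_force: [0.9, -0.4, -0.3]
grip_width: 0.811
grip_force: 0.0
```

>>> arm_command(motion=[[70, 0, 35, 0, 0], [70, 0, 35, 0, 0], [70, 0, 35, 0, 0], [70, 0, 35, 0, 0]])

```text
time: 20.28
position: [0.4641, -0.0106, 0.232]
tool_rot: [-3.14, 0.083, -0.001]
ft_force: [0.5, -0.1, 0.6]
grip_width: 0.808
grip_force: 0.0
```

Run:
```python
from h import *
s=get_state();print(s['time'],s['position'],s['grip_width'],R.from_rotvec(s['tool_rot']).as_matrix().round(3))
snap('wrist','w6.png')
find('white',.062,roi=(190,40,320,210))
find('pink',.062)
```

```text
20.2833 [ 0.46407028 -0.01060411  0.23201671] 0.8079439266505427 [[ 0.999 -0.053  0.001]
 [-0.053 -0.999  0.   ]
 [ 0.001 -0.    -1.   ]]
white (259, 119) [135.5 183.6] [ 0.5373 -0.0168  0.062 ] hole [ 0.5686 -0.0047  0.062 ] tool mm [ 73.4   3.4 170. ]
pink (349, 88) [39.2 44. ] [ 0.5652 -0.1158  0.062 ] hole [ 0.5646 -0.1152  0.062 ] tool mm [106.2 100.8 169.9]
```

View pics/w6.png

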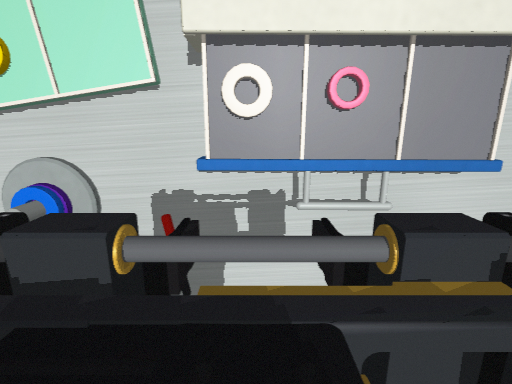

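The wrist view shows white at (247,90) and pink at (349,88). The stack is at the left at (40,203).

>>> arm_command(motion=[[68, 40, -4, 0, 0], [68, 80, -9, 20, 0], [68, 104, -11.5, 50, 0], [68, 104, -11.5, 90, 0], [68, 104, -11.5, 113, 0]])

```text
time: 20.85
position: [0.5679, -0.0035, 0.1146]
tool_rot: [-3.137, 0.079, 0.007]
ft_force: [-1.0, -1.0, -0.4]
grip_width: 0.78
grip_force: 0.0
```

>>> arm_command(motion=[[68, 0, 0, 0, 0], [68, 0, 0, 0, 0], [68, 0, 0, 0, 0]])

```text
time: 21.1
position: [0.5696, -0.0046, 0.1206]
tool_rot: [-3.14, 0.082, -0.004]
ft_force: [0.1, -0.4, 1.0]
grip_width: 0.78
grip_force: 0.0
```

>>> arm_command(motion=[[68, -0.5, 0, 15, 0], [68, -0.5, 0, 35, 0], [68, -0.5, 0, 48, 0], [68, -0.5, 0, 51, 0], [68, -0.5, 0, 51, 0]])

```text
time: 21.52
position: [0.568, -0.0057, 0.0682]
tool_rot: [3.14, -0.084, 0.0]
ft_force: [-0.4, 0.4, 0.2]
grip_width: 0.785
grip_force: 0.0
```

>>> arm_command(motion=[[68, 0, 0, 0, 0], [68, 0, 0, 0, 0]])

```text
time: 21.68
position: [0.569, -0.0056, 0.0691]
tool_rot: [3.14, -0.084, 0.004]
ft_force: [0.8, -0.5, -0.5]
grip_width: 0.78
grip_force: 0.0
```

>>> arm_command(motion=[[48, 0, 0, 0, 0], [48, 0, 0, 0, 0], [48, 0, 0, 0, 0], [48, 0, 0, 0, 0], [48, 0, 0, 0, 0]])

```text
time: 22.1
position: [0.5683, -0.0057, 0.0682]
tool_rot: [3.14, -0.084, 0.001]
ft_force: [0.4, -1.0, 2.6]
grip_width: 0.63
grip_force: 25.0
```

>>> arm_command(motion=[[48, 0, 0, -15, 0], [48, 0, 0, -55, 0], [48, 0, 0, -95, 0], [48, 0, 0, -135, 0], [48, 0, 0, -168, 0]])

```text
time: 22.52
position: [0.5682, -0.0052, 0.2383]
tool_rot: [3.14, -0.083, 0.003]
ft_force: [1.9, -0.5, -0.2]
grip_width: 0.633
grip_force: 25.0
```

>>> arm_command(motion=[[48, -20, -30, 0, 0], [48, -40, -62, 0, 0], [48, -60, -95, 0, 0], [48, -80, -128, 0, 0], [48, -105, -160, 0, 0]])

```text
time: 22.93
position: [0.4708, 0.1612, 0.2355]
tool_rot: [-3.14, 0.084, -0.0]
ft_force: [1.5, 0.1, 0.7]
grip_width: 0.629
grip_force: 25.0
```

>>> arm_command(motion=[[48, -30, -26, 0, 0], [48, -60, -52, 0, 0], [48, -90, -75, 0, 0], [48, -115, -90, 0, 0], [48, -130, -95, 0, 0]])

```text
time: 23.35
position: [0.3435, 0.2648, 0.2353]
tool_rot: [3.14, -0.075, 0.0]
ft_force: [0.1, 0.1, -0.5]
grip_width: 0.635
grip_force: 25.0
```

>>> arm_command(motion=[[48, 0, 0, 0, 0], [48, 0, 0, 0, 0], [48, 0, 0, 0, 0], [48, 0, 0, 0, 0]])

```text
time: 23.68
position: [0.3477, 0.2607, 0.2356]
tool_rot: [-3.14, 0.086, 0.001]
ft_force: [0.6, 0.0, -0.2]
grip_width: 0.631
grip_force: 25.0
```

Run:
```python
from h import *
check('white',.0185,['purple','blue'])
```

```text
t 23.7333 pos [0.3477 0.2608 0.2356] grip 0.631 25.0
purple n 245 z 0.0284 (home 0.0270) tilt deg [-0.4 -0.1] centre 0.4381 0.2757 r 0.0334
blue n 1685 z 0.0407 (home 0.0390) tilt deg [0.  0.1] centre 0.4405 0.2762 r 0.0310
post 0.4403 0.2761 0.0119
held offset mm [20.2 11.5] rms 19.94315652010663 594
tool shift mm [72.1 -7.7 -0.1]
```

```bash
sed -i "s/m=mask(held);m\[:165\]=0/m=(mask(held) if held!='white' else (hsv[...,2]>90))\&(abs(W[...,2]-zt)<.007);m[:150]=0/" h.py
python3 - <<'E'
from h import *
check('white',.0185,[])
E
```

```text
t 23.7833 pos [0.3476 0.2609 0.2356] grip 0.633 25.0
post 0.4402 0.2761 0.012
held offset mm [0.7 0.2] rms 0.32387905359477825 82
tool shift mm [ 91.1 -20.   -0.1]
```

>>> arm_command(motion=[[48, 40, -8, 0, 0], [48, 80, -16, 10, 0], [48, 91, -19.5, 50, 0], [48, 91, -19.5, 90, 0], [48, 91, -19.5, 113, 0]])

```text
time: 24.2
position: [0.441, 0.2756, 0.1197]
tool_rot: [-3.137, 0.09, 0.005]
ft_force: [-0.8, -0.9, 0.1]
grip_width: 0.632
grip_force: 25.0
```

>>> arm_command(motion=[[48, 0, 0, 0, 0], [48, 0, 0, 0, 0], [48, 0, 0, 0, 0]])

```text
time: 24.45
position: [0.4394, 0.277, 0.1243]
tool_rot: [-3.139, 0.084, -0.002]
ft_force: [0.0, 0.8, 0.7]
grip_width: 0.634
grip_force: 25.0
```

>>> arm_command(motion=[[48, 0.5, 0.5, 10, 0], [48, 0.5, 0.5, 20, 0], [48, 0.5, 0.5, 30, 0], [48, 0.5, 0.5, 38, 0], [48, 0.5, 0.5, 42, 0]])

```text
time: 24.87
position: [0.4388, 0.275, 0.0795]
tool_rot: [3.139, -0.084, -0.001]
ft_force: [0.1, -0.4, 0.1]
grip_width: 0.632
grip_force: 25.0
```

>>> arm_command(motion=[[48, 0, 0, 8, 0], [48, 0, 0, 16, 0], [48, 0, 0, 21, 0], [48, 0, 0, 21.5, 0], [48, 0, 0, 21.5, 0]])

```text
time: 25.28
position: [0.4389, 0.2757, 0.0588]
tool_rot: [3.14, -0.083, -0.001]
ft_force: [0.2, -0.5, 0.2]
grip_width: 0.632
grip_force: 25.0
```

>>> arm_command(motion=[[48, 0, 0, 1, 0], [64, 0, 0, 1, 0], [64, 0, 0, 1, 0], [64, 0, 0, 1, 0], [64, 0, 0, -3, 0]])

```text
time: 25.7
position: [0.4389, 0.2753, 0.0619]
tool_rot: [3.14, -0.084, -0.001]
ft_force: [-0.3, -0.0, -0.4]
grip_width: 0.726
grip_force: 0.0
```

>>> arm_command(motion=[[64, 0, 0, -30, 0], [64, 0, 0, -65, 0], [64, 0, 0, -100, 0], [64, 40, -10, -130, 0], [64, 75, -15, -155, 0]])

```text
time: 26.12
position: [0.5066, 0.2857, 0.2144]
tool_rot: [3.139, -0.083, 0.008]
ft_force: [0.7, 0.8, 0.7]
grip_width: 0.736
grip_force: 0.0
```

>>> arm_command(motion=[[64, 20, -5, 0, 0], [64, 20, -5, 0, 0], [64, 20, -5, 0, 0], [64, 20, -5, 0, 0]])

```text
time: 26.45
position: [0.5248, 0.29, 0.2103]
tool_rot: [3.14, -0.081, -0.003]
ft_force: [-0.3, 0.4, -0.5]
grip_width: 0.734
grip_force: 0.0
```

Run:
```python
from h import *
s=get_state();print(s['time'],s['position'],s['grip_width'],R.from_rotvec(s['tool_rot']).as_matrix().round(3))
snap('wrist','w7.png')
find('yellow',.032)
```

```text
26.45 [0.52483921 0.28995985 0.21033522] 0.733559009504761 [[ 0.999 -0.052 -0.002]
 [-0.052 -0.999 -0.   ]
 [-0.002  0.    -1.   ]]
yellow (244, 89) [43.4 46.6] [0.6305 0.2976 0.032 ] hole [0.6297 0.2975 0.032 ] tool mm [105.4 -13.4 178.3]
```

View pics/w7.png

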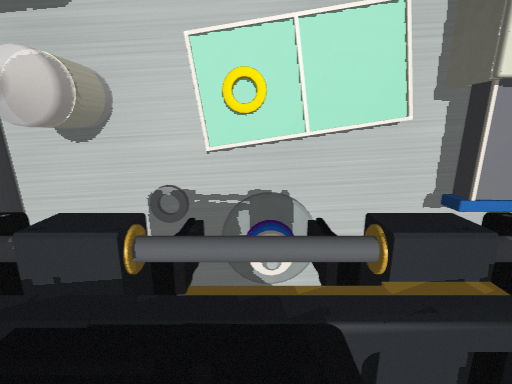

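The wrist view shows yellow at (244,90) in the tray. The bottle at (35,85) is clear of the gripper, and the stack sits beneath it.

>>> arm_command(motion=[[64, 40, -5, 0, 0], [64, 80, -10, 20, 0], [64, 104.5, -13, 50, 0], [64, 104.5, -13, 90, 0], [64, 104.5, -13, 120, 0]])

```text
time: 26.97
position: [0.6313, 0.296, 0.0875]
tool_rot: [3.139, -0.085, -0.003]
ft_force: [-0.3, -0.7, -0.1]
grip_width: 0.735
grip_force: 0.0
```

>>> arm_command(motion=[[64, 0, 0, 0, 0], [64, 0, 0, 0, 0], [64, 0, 0, 0, 0]])

```text
time: 27.22
position: [0.6315, 0.2981, 0.0933]
tool_rot: [-3.139, 0.082, -0.003]
ft_force: [0.7, 0.2, 1.2]
grip_width: 0.733
grip_force: 0.0
```

>>> arm_command(motion=[[64, -1, 0, 15, 0], [64, -1, 0, 35, 0], [64, -1, 0, 50, 0], [64, -1, 0, 54, 0], [64, -1, 0, 54, 0]])

```text
time: 27.63
position: [0.6298, 0.2965, 0.036]
tool_rot: [3.139, -0.084, -0.002]
ft_force: [0.3, 0.5, -0.7]
grip_width: 0.737
grip_force: 0.0
```

>>> arm_command(motion=[[64, 0, 0, 0, 0], [64, 0, 0, 0, 0]])

```text
time: 27.8
position: [0.631, 0.2976, 0.0381]
tool_rot: [-3.139, 0.084, -0.003]
ft_force: [-0.5, -0.2, -0.9]
grip_width: 0.731
grip_force: 0.0
```

>>> arm_command(motion=[[42, 0, 0, 0, 0], [42, 0, 0, 0, 0], [42, 0, 0, 0, 0], [42, 0, 0, 0, 0], [42, 0, 0, 0, 0]])

```text
time: 28.22
position: [0.6306, 0.2972, 0.0374]
tool_rot: [-3.14, 0.084, -0.001]
ft_force: [-0.5, -0.7, 2.8]
grip_width: 0.566
grip_force: 25.0
```

>>> arm_command(motion=[[42, 0, 0, -15, 0], [42, 0, 0, -55, 0], [42, 0, 0, -95, 0], [42, 0, 0, -135, 0], [42, -10, 0, -170, 0]])

```text
time: 28.63
position: [0.6218, 0.2972, 0.2103]
tool_rot: [-3.139, 0.086, -0.004]
ft_force: [-0.1, -0.5, -0.2]
grip_width: 0.566
grip_force: 25.0
```

>>> arm_command(motion=[[42, -30, 5, -15, 0], [42, -65, 12, -28, 0], [42, -103, 20, -28, 0], [42, -142, 27, -28, 0], [42, -180, 34, -28, 0]])

```text
time: 29.05
position: [0.4367, 0.2736, 0.2347]
tool_rot: [3.14, -0.082, -0.002]
ft_force: [-1.5, -0.9, 3.4]
grip_width: 0.565
grip_force: 25.0
```

>>> arm_command(motion=[[42, -40, 7, 0, 0], [42, -70, 13, 0, 0], [42, -91, 17, 0, 0], [42, -91, 17, 0, 0], [42, -91, 17, 0, 0]])

```text
time: 29.47
position: [0.3454, 0.2611, 0.2357]
tool_rot: [3.133, -0.082, 0.012]
ft_force: [0.5, 0.1, -0.7]
grip_width: 0.567
grip_force: 25.0
```

>>> arm_command(motion=[[42, 0, 0, 0, 0], [42, 0, 0, 0, 0], [42, 0, 0, 0, 0], [42, 0, 0, 0, 0]])

```text
time: 29.8
position: [0.3474, 0.2613, 0.2345]
tool_rot: [-3.138, 0.083, 0.005]
ft_force: [0.6, 0.6, -0.9]
grip_width: 0.566
grip_force: 25.0
```

Run:
```python
from h import *
check('yellow',.0177,['purple','blue','white'])
```

```text
t 29.85 pos [0.3473 0.2613 0.2345] grip 0.566 25.0
purple n 246 z 0.0286 (home 0.0270) tilt deg [ 0.1 -0.3] centre 0.4380 0.2757 r 0.0334
blue n 239 z 0.0405 (home 0.0390) tilt deg [ 0.2 -0.5] centre 0.4402 0.2757 r 0.0309
white n 1377 z 0.0527 (home 0.0510) tilt deg [ 0.1 -0. ] centre 0.4390 0.2762 r 0.0277
post 0.4403 0.2762 0.012
held offset mm [0.5 0.4] rms 0.24699872204998194 66
tool shift mm [ 91.6 -19.1  -0.3]
```

>>> arm_command(motion=[[42, 40, -8, 0, 0], [42, 80, -16, 10, 0], [42, 91.5, -19, 50, 0], [42, 91.5, -19, 90, 0], [42, 91.5, -19, 113, 0]])

```text
time: 30.27
position: [0.442, 0.2758, 0.1236]
tool_rot: [-3.135, 0.089, 0.003]
ft_force: [0.8, -0.8, 0.6]
grip_width: 0.568
grip_force: 25.0
```

>>> arm_command(motion=[[42, 0, 0, 0, 0], [42, 0, 0, 0, 0], [42, 0, 0, 0, 0]])

```text
time: 30.52
position: [0.439, 0.2763, 0.1268]
tool_rot: [-3.138, 0.082, 0.0]
ft_force: [0.7, 0.3, 0.8]
grip_width: 0.568
grip_force: 25.0
```

>>> arm_command(motion=[[42, 0.5, 0.5, 10, 0], [42, 0.5, 0.5, 20, 0], [42, 0.5, 0.5, 30, 0], [42, 0.5, 0.5, 38, 0], [42, 0.5, 0.5, 42, 0]])

```text
time: 30.93
position: [0.4394, 0.2742, 0.0828]
tool_rot: [3.14, -0.084, 0.001]
ft_force: [1.0, 1.5, 0.0]
grip_width: 0.564
grip_force: 25.0
```

>>> arm_command(motion=[[42, 0, -0.5, 6, 0], [42, 0, -0.5, 12, 0], [42, 0, -0.5, 13.5, 0], [42, 0, -0.5, 13.5, 0], [42, 0, -0.5, 13.5, 0]])

```text
time: 31.35
position: [0.4392, 0.275, 0.07]
tool_rot: [3.14, -0.083, -0.001]
ft_force: [0.5, 0.2, -0.1]
grip_width: 0.564
grip_force: 25.0
```

>>> arm_command(motion=[[42, 0, 0, 1, 0], [60, 0, 0, 1, 0], [60, 0, 0, 1, 0], [60, 0, 0, 1, 0], [60, 0, 0, -3, 0]])

```text
time: 31.77
position: [0.439, 0.2747, 0.0727]
tool_rot: [3.14, -0.084, -0.001]
ft_force: [0.0, 0.7, 0.6]
grip_width: 0.677
grip_force: 0.0
```

>>> arm_command(motion=[[60, 0, 0, -30, 0], [60, 0, 0, -65, 0], [60, 0, 0, -100, 0], [60, 10, 10, -140, 0], [60, 20, 30, -160, 0]])

```text
time: 32.18
position: [0.4579, 0.2479, 0.2377]
tool_rot: [-3.137, 0.074, -0.008]
ft_force: [0.5, 1.3, -0.4]
grip_width: 0.689
grip_force: 0.0
```

>>> arm_command(motion=[[60, 5, 40, 0, 0], [60, 10, 80, 0, 0], [60, 15, 120, 0, 0], [60, 20, 160, 0, 0], [60, 25, 200, 0, 0]])

```text
time: 32.6
position: [0.4719, 0.041, 0.2337]
tool_rot: [3.138, -0.084, 0.002]
ft_force: [0.6, 0.2, -0.6]
grip_width: 0.691
grip_force: 0.0
```

>>> arm_command(motion=[[60, 0, 40, 0, 0], [60, 0, 80, 0, 0], [60, 0, 120, 0, 0], [60, 0, 155, 0, 0], [60, 0, 155, 0, 0]])

```text
time: 33.02
position: [0.4623, -0.1204, 0.233]
tool_rot: [3.137, -0.101, -0.001]
ft_force: [-0.2, -0.4, -0.5]
grip_width: 0.689
grip_force: 0.0
```

>>> arm_command(motion=[[60, 0, 0, 0, 0], [60, 0, 0, 0, 0], [60, 0, 0, 0, 0]])

```text
time: 33.27
position: [0.4641, -0.1101, 0.2332]
tool_rot: [3.14, -0.08, 0.0]
ft_force: [0.1, 0.6, -0.8]
grip_width: 0.69
grip_force: 0.0
```

Run:
```python
from h import *
s=get_state();print(s['time'],s['position'],s['grip_width'],R.from_rotvec(s['tool_rot']).as_matrix().round(3))
snap('wrist','w8.png')
find('pink',.062)
```

```text
33.2667 [ 0.46409862 -0.11014113  0.23321995] 0.6902815284491411 [[ 0.999 -0.051  0.   ]
 [-0.051 -0.999 -0.   ]
 [ 0.     0.    -1.   ]]
pink (257, 93) [38.8 41.5] [ 0.5654 -0.1165  0.062 ] hole [ 0.5646 -0.1165  0.062 ] tool mm [101.4   1.1 171.2]
```

View pics/w8.png

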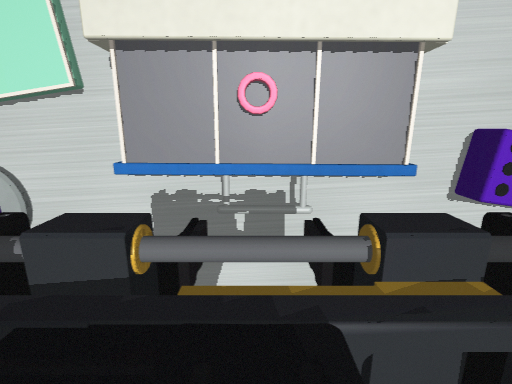

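The wrist view shows pink at (257,93) in the middle compartment. The drawer is otherwise empty.

>>> arm_command(motion=[[57, 40, 1, 0, 0], [57, 80, 1, 20, 0], [57, 101, 1, 50, 0], [57, 101, 1, 90, 0], [57, 101, 1, 113, 0]])

```text
time: 33.78
position: [0.5643, -0.1162, 0.1162]
tool_rot: [-3.137, 0.079, 0.005]
ft_force: [-0.8, -0.3, -0.9]
grip_width: 0.65
grip_force: 0.0
```

>>> arm_command(motion=[[57, 0, 0, 0, 0], [57, 0, 0, 0, 0], [57, 0, 0, 0, 0]])

```text
time: 34.03
position: [0.5659, -0.1177, 0.1221]
tool_rot: [3.14, -0.082, 0.004]
ft_force: [0.3, 0.0, 1.3]
grip_width: 0.651
grip_force: 0.0
```

>>> arm_command(motion=[[57, -0.5, -0.5, 15, 0], [57, -0.5, -0.5, 35, 0], [57, -0.5, -0.5, 50, 0], [57, -0.5, -0.5, 53, 0], [57, -0.5, -0.5, 53, 0]])

```text
time: 34.45
position: [0.564, -0.1179, 0.0674]
tool_rot: [3.14, -0.084, -0.0]
ft_force: [-0.1, -1.1, -0.7]
grip_width: 0.659
grip_force: 0.0
```

>>> arm_command(motion=[[57, 0, 0, 0, 0], [57, 0, 0, 0, 0]])

```text
time: 34.62
position: [0.5651, -0.1178, 0.0684]
tool_rot: [3.14, -0.084, 0.003]
ft_force: [-0.5, -0.6, 0.7]
grip_width: 0.657
grip_force: 0.0
```

>>> arm_command(motion=[[36, 0, 0, 0, 0], [36, 0, 0, 0, 0], [36, 0, 0, 0, 0], [36, 0, 0, 0, 0], [36, 0, 0, 0, 0]])

```text
time: 35.03
position: [0.5645, -0.1178, 0.0675]
tool_rot: [3.14, -0.084, 0.001]
ft_force: [-1.0, 0.0, 3.9]
grip_width: 0.495
grip_force: 25.0
```

>>> arm_command(motion=[[36, 0, 0, -15, 0], [36, 0, 0, -55, 0], [36, 0, 0, -95, 0], [36, 0, 0, -135, 0], [36, 0, 0, -168, 0]])

```text
time: 35.45
position: [0.5645, -0.117, 0.2388]
tool_rot: [3.14, -0.082, 0.004]
ft_force: [-0.8, -0.4, -0.3]
grip_width: 0.499
grip_force: 25.0
```

>>> arm_command(motion=[[36, -15, -38, 0, 0], [36, -30, -76, 0, 0], [36, -45, -114, 0, 0], [36, -60, -152, 0, 0], [36, -75, -190, 0, 0]])

```text
time: 35.87
position: [0.4983, 0.0781, 0.2357]
tool_rot: [3.139, -0.083, 0.001]
ft_force: [1.0, -0.5, 0.8]
grip_width: 0.493
grip_force: 25.0
```

>>> arm_command(motion=[[36, -20, -36, 0, 0], [36, -40, -72, 0, 0], [36, -62, -107, 0, 0], [36, -90, -138, 0, 0], [36, -120, -165, 0, 0]])

```text
time: 36.28
position: [0.3866, 0.2503, 0.2353]
tool_rot: [-3.139, 0.079, 0.001]
ft_force: [0.8, -0.3, 0.5]
grip_width: 0.495
grip_force: 25.0
```

>>> arm_command(motion=[[36, -25, -7, 0, 0], [36, -41, -12, 0, 0], [36, -41, -12, 0, 0], [36, -41, -12, 0, 0], [36, -41, -12, 0, 0]])

```text
time: 36.7
position: [0.3485, 0.2612, 0.2353]
tool_rot: [3.14, -0.083, 0.001]
ft_force: [0.2, -0.3, 0.5]
grip_width: 0.493
grip_force: 25.0
```

>>> arm_command(motion=[[36, 0, 0, 0, 0], [36, 0, 0, 0, 0], [36, 0, 0, 0, 0]])

```text
time: 36.95
position: [0.3488, 0.2607, 0.235]
tool_rot: [-3.139, 0.087, 0.002]
ft_force: [0.5, 0.6, 0.3]
grip_width: 0.49
grip_force: 25.0
```

Run:
```python
from h import *
check('pink',.0178,['purple','blue','white','yellow'])
```

```text
t 37.0 pos [0.3486 0.2608 0.2349] grip 0.496 25.0
purple n 242 z 0.0286 (home 0.0270) tilt deg [-0. -0.] centre 0.4378 0.2757 r 0.0334
blue n 244 z 0.0404 (home 0.0390) tilt deg [ 0.3 -1. ] centre 0.4403 0.2760 r 0.0309
white n 170 z 0.0524 (home 0.0510) tilt deg [-0.2 -0. ] centre 0.4390 0.2762 r 0.0277
yellow n 1109 z 0.0646 (home 0.0630) tilt deg [0.2 0.2] centre 0.4387 0.2757 r 0.0249
post 0.4357 0.2799 0.0176
held offset mm [1.8 0.4] rms 0.27438931115241827 58
tool shift mm [ 89.  -19.8  -0.1]
```

>>> arm_command(motion=[[36, 40, -8, 0, 0], [36, 80, -16, 10, 0], [36, 89.5, -19.5, 50, 0], [36, 89.5, -19.5, 90, 0], [36, 89.5, -19.5, 110, 0]])

```text
time: 37.42
position: [0.4414, 0.276, 0.1262]
tool_rot: [-3.136, 0.09, -0.0]
ft_force: [0.4, -1.3, 0.3]
grip_width: 0.492
grip_force: 25.0
```

>>> arm_command(motion=[[36, 0, 0, 0, 0], [36, 0, 0, 0, 0], [36, 0, 0, 0, 0]])

```text
time: 37.67
position: [0.4383, 0.2768, 0.1291]
tool_rot: [-3.139, 0.083, -0.001]
ft_force: [0.7, 0.4, -0.2]
grip_width: 0.494
grip_force: 25.0
```

>>> arm_command(motion=[[36, 0.5, 0.5, 10, 0], [36, 0.5, 0.5, 20, 0], [36, 0.5, 0.5, 30, 0], [36, 0.5, 0.5, 38, 0], [36, 0.5, 0.5, 38, 0]])

```text
time: 38.08
position: [0.4376, 0.2743, 0.088]
tool_rot: [3.139, -0.084, -0.003]
ft_force: [-0.9, -0.2, -0.3]
grip_width: 0.494
grip_force: 25.0
```

>>> arm_command(motion=[[36, 0.7, -0.6, 2, 0], [36, 0.7, -0.6, 4, 0], [36, 0.7, -0.6, 6, 0], [36, 0.7, -0.6, 7, 0], [36, 0.7, -0.6, 7, 0]])

```text
time: 38.5
position: [0.4391, 0.276, 0.0824]
tool_rot: [3.14, -0.084, -0.0]
ft_force: [0.6, 0.7, -0.3]
grip_width: 0.495
grip_force: 25.0
```

Lower the last 1.5 mm, release, then go to where the stack can be seen.

>>> arm_command(motion=[[36, 0, 0, 1.5, 0], [36, 0, 0, 1.5, 0], [56, 0, 0, 1.5, 0], [56, 0, 0, 1.5, 0], [56, 0, 0, 1.5, 0]])

```text
time: 38.92
position: [0.4393, 0.276, 0.0811]
tool_rot: [-3.14, 0.084, -0.0]
ft_force: [-0.5, -0.7, 0.6]
grip_width: 0.616
grip_force: 0.0
```

>>> arm_command(motion=[[56, 0, 0, -25, 0], [56, 0, 0, -60, 0], [56, 0, 0, -95, 0], [56, -30, 5, -130, 0], [56, -65, 10, -155, 0]])

```text
time: 39.33
position: [0.3923, 0.2714, 0.225]
tool_rot: [-3.138, 0.079, 0.009]
ft_force: [-0.1, -1.3, 1.0]
grip_width: 0.644
grip_force: 0.0
```

>>> arm_command(motion=[[30, -20, 5, 0, 0], [10, -20, 5, 0, 0], [0, -20, 5, 0, 0], [0, -20, 5, 0, 0], [0, -20, 5, 0, 0]])

```text
time: 39.75
position: [0.373, 0.264, 0.2224]
tool_rot: [3.138, -0.085, -0.009]
ft_force: [-0.6, -0.8, 0.6]
grip_width: 0.351
grip_force: 0.0
```

Run:
```python
from h import *
snap('wrist','w9.png')
check(None,0,['purple','blue','white','yellow','pink'])
```

```text
t 39.85 pos [0.3727 0.2644 0.2223] grip 0.261 0.0
purple n 210 z 0.0285 (home 0.0270) tilt deg [-0.2 -0.2] centre 0.4380 0.2754 r 0.0336
blue n 249 z 0.0404 (home 0.0390) tilt deg [ 0.3 -0.3] centre 0.4403 0.2757 r 0.0308
white n 196 z 0.0524 (home 0.0510) tilt deg [ 0.3 -0.6] centre 0.4391 0.2762 r 0.0277
yellow n 287 z 0.0645 (home 0.0630) tilt deg [-0.3 -0.2] centre 0.4390 0.2753 r 0.0250
pink n 782 z 0.0766 (home 0.0750) tilt deg [ 0.1 -0.2] centre 0.4397 0.2766 r 0.0214
post 0.4399 0.2761 0.0219
```

View pics/w9.png

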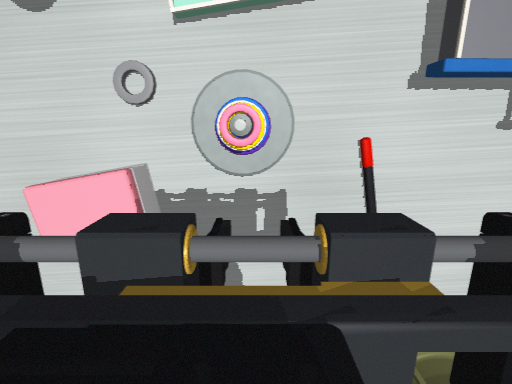

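The stack shows concentric rings at (241,125), each at its home height and flat. Next is shutting the drawer.

>>> arm_command(motion=[[0, 40, 5, 0, 0], [0, 80, 15, 0, 0], [0, 105, 45, 0, 0], [0, 105, 85, 0, 0], [0, 105, 125, 0, 0]])

```text
time: 40.27
position: [0.4723, 0.1433, 0.2216]
tool_rot: [-3.131, 0.077, 0.015]
ft_force: [-0.8, -1.5, 2.1]
grip_width: 0.012
grip_force: 0.0
```

>>> arm_command(motion=[[0, 0, 40, 0, 0], [0, 0, 80, 0, 0], [0, 0, 120, 0, 0], [0, 0, 160, 0, 0], [0, 0, 200, 0, 0]])

```text
time: 40.68
position: [0.4596, -0.0594, 0.2231]
tool_rot: [3.139, -0.086, -0.007]
ft_force: [1.6, 0.3, 0.3]
grip_width: 0.004
grip_force: 0.0
```

>>> arm_command(motion=[[0, 0, 40, 0, 0], [0, 0, 50, 0, 0], [0, 0, 50, 0, 0], [0, 0, 50, 0, 0], [0, 0, 50, 0, 0]])

```text
time: 41.1
position: [0.4576, -0.1052, 0.2234]
tool_rot: [3.14, -0.08, -0.007]
ft_force: [0.7, 0.6, 0.8]
grip_width: 0.006
grip_force: 0.0
```

Run:
```python
from h import *
im,d,P,W=cloud();s=get_state();print(s['time'],s['position'],s['grip_width'])
hsv=cv2.cvtColor(im,cv2.COLOR_RGB2HSV).astype(int)
m=(hsv[...,0]>102)&(hsv[...,0]<119)&(hsv[...,1]>120)&(abs(W[...,2]-.052)<.01)&(W[...,0]<.6)
p=W[m];T=np.array([totool(q) for q in (p-s['position'])[::7]])*1000
print('front tool mm',np.percentile(T[:,0],[2,50,98]),T[:,1].min(),T[:,1].max(),T[:,2].mean())
g=d>0
m=g&(W[...,2]>.03)&(W[...,2]<.06)&(W[...,0]<np.percentile(p[:,0],1)-.012)&(abs(W[...,1]+.118)<.08)&(W[...,0]>.36)
T=np.array([totool(q) for q in (W[m]-s['position'])])*1000
h,e=np.histogram(T[:,0],bins=20);print(len(T),h,e.round(0))
```

```text
41.15 [ 0.4576107  -0.10497847  0.22366712] 0.0045991909406420655
front tool mm [16.43854914 23.63714471 30.42766297] -163.1463073835047 195.00205748894734 168.01984238399785
1065 [ 94 100 132 152 107 199  74  17  18  19  16  18  19  18  17  18  20  10
   6  11] [-33. -31. -30. -28. -26. -25. -23. -22. -20. -18. -17. -15. -14. -12.
 -11.  -9.  -7.  -6.  -4.  -3.  -1.]
```

>>> arm_command(motion=[[0, -4, 14, 20, 0], [0, -4, 14, 50, 0], [0, -4, 14, 80, 0], [0, -4, 14, 110, 0], [0, -4, 14, 110, 0]])

```text
time: 41.57
position: [0.4484, -0.1185, 0.1096]
tool_rot: [-3.14, 0.079, 0.018]
ft_force: [-1.3, -0.3, 0.0]
grip_width: 0.007
grip_force: 0.0
```

>>> arm_command(motion=[[0, 0, 0, 0, 0], [0, 0, 0, 0, 0], [0, 0, 0, 0, 0]])

```text
time: 41.82
position: [0.4538, -0.1212, 0.1164]
tool_rot: [3.134, -0.083, -0.0]
ft_force: [0.1, 0.2, 0.5]
grip_width: 0.003
grip_force: 0.0
```

>>> arm_command(motion=[[0, 0, 0, 15, 0], [0, 0, 0, 35, 0], [0, 0, 0, 55, 0], [0, 0, 0, 68, 0], [0, 0, 0, 68, 0]])

```text
time: 42.23
position: [0.4512, -0.1217, 0.0457]
tool_rot: [3.136, -0.085, -0.008]
ft_force: [-1.3, 0.1, 0.2]
grip_width: 0.007
grip_force: 0.0
```

>>> arm_command(motion=[[0, 8, 0, 0, 0], [0, 20, 0, 0, 0], [0, 35, 0, 0, 0], [0, 50, 0, 0, 0], [0, 65, 0, 0, 0]])

```text
time: 42.65
position: [0.5181, -0.126, 0.0477]
tool_rot: [3.134, -0.086, -0.004]
ft_force: [-2.5, -0.2, 1.6]
grip_width: 0.005
grip_force: 1.1
```

>>> arm_command(motion=[[0, 15, 0, 0, 0], [0, 30, 0, 0, 0], [0, 40, 0, 0, 0], [0, 50, 0, 0, 0], [0, 60, 0, 0, 0]])

```text
time: 43.07
position: [0.578, -0.1289, 0.0471]
tool_rot: [3.135, -0.086, -0.003]
ft_force: [-1.6, -1.1, 1.4]
grip_width: 0.005
grip_force: 1.0
```

Final few mm, watching the force.

>>> arm_command(motion=[[0, 2, 0, 0, 0], [0, 4, 0, 0, 0], [0, 6, 0, 0, 0], [0, 8, 0, 0, 0], [0, 9, 0, 0, 0]])

```text
time: 43.48
position: [0.5853, -0.1287, 0.0459]
tool_rot: [3.136, -0.084, -0.006]
ft_force: [-1.4, 0.8, 1.3]
grip_width: 0.007
grip_force: 0.8
```

>>> arm_command(motion=[[0, 1, 0, 0, 0], [0, 2, 0, 0, 0], [0, 2, 0, 0, 0]])

```text
time: 43.73
position: [0.5876, -0.1288, 0.0458]
tool_rot: [3.136, -0.084, -0.005]
ft_force: [-0.7, 0.0, 0.3]
grip_width: 0.005
grip_force: 0.5
```

>>> arm_command(motion=[[0, 1, 0, 0, 0], [0, 2, 0, 0, 0], [0, 3, 0, 0, 0], [0, 3, 0, 0, 0]])

```text
time: 44.07
position: [0.5908, -0.1291, 0.0458]
tool_rot: [3.136, -0.084, -0.005]
ft_force: [-0.6, 1.1, -0.2]
grip_width: 0.006
grip_force: 0.5
```

>>> arm_command(motion=[[0, 1, 0, 0, 0], [0, 2, 0, 0, 0], [0, 3, 0, 0, 0], [0, 3, 0, 0, 0]])

```text
time: 44.4
position: [0.5939, -0.1293, 0.0458]
tool_rot: [3.136, -0.085, -0.005]
ft_force: [-1.5, 0.7, 0.2]
grip_width: 0.006
grip_force: 0.4
```

>>> arm_command(motion=[[0, 1, 0, 0, 0], [0, 2, 0, 0, 0], [0, 3, 0, 0, 0], [0, 3, 0, 0, 0]])

```text
time: 44.73
position: [0.5969, -0.1295, 0.0458]
tool_rot: [3.136, -0.085, -0.005]
ft_force: [-0.6, 0.9, -0.9]
grip_width: 0.005
grip_force: 0.4
```

Run:
```python
from h import *
im,d,P,W=cloud();s=get_state();print(s['time'],s['position'])
hsv=cv2.cvtColor(im,cv2.COLOR_RGB2HSV).astype(int)
b=(hsv[...,0]>102)&(hsv[...,0]<119)&(hsv[...,1]>120)
for u in (120,160,200,300,340,380):
  r=np.nonzero(b[:212,u])[0]
  if len(r):
    lo,hi=ray(P,u,r.max()+1,.054),ray(P,u,r.min()-1,.076);print(u,r.min(),r.max(),(totool(lo-s['position'])*1000).round(1)[0],(totool(hi-s['position'])*1000).round(1)[0])
```

```text
44.7833 [ 0.59690521 -0.12954094  0.04585578]
```

>>> arm_command(motion=[[0, -3, 0, 0, 0], [0, -5, 0, -30, 0], [0, -5, 0, -70, 0], [0, -5, 0, -110, 0], [0, -5, 0, -150, 0]])

```text
time: 45.2
position: [0.592, -0.1286, 0.1977]
tool_rot: [3.136, -0.084, -0.004]
ft_force: [0.5, -0.1, -0.6]
grip_width: 0.002
grip_force: 0.0
```

>>> arm_command(motion=[[0, -20, 0, -30, 0], [0, -20, 0, -40, 0], [0, -20, 0, -40, 0], [0, -20, 0, -40, 0], [0, -20, 0, -40, 0]])

```text
time: 45.62
position: [0.5716, -0.1277, 0.2339]
tool_rot: [3.136, -0.085, -0.009]
ft_force: [0.8, 0.4, -1.1]
grip_width: 0.002
grip_force: 0.0
```

Run:
```python
from h import *
im,d,P=snap('wrist','w10.png');s=get_state();print(s['time'],s['position'])
hsv=cv2.cvtColor(im,cv2.COLOR_RGB2HSV).astype(int)
b=(hsv[...,0]>102)&(hsv[...,0]<119)&(hsv[...,1]>120)
for u in (120,160,200,300,340,380):
  r=np.nonzero(b[100:212,u])[0]+100
  if len(r):
    lo,hi=ray(P,u,r.max()+1,.054),ray(P,u,r.min()-1,.076);print(u,r.min(),r.max(),lo.round(4)[:2],hi.round(4)[:2],(totool(lo-s['position'])*1000).round(1)[0],(totool(hi-s['position'])*1000).round(1)[0])
```

```text
45.6667 [ 0.57151029 -0.12754031  0.23365639]
120 148 150 [0.6167 0.0289] [0.6223 0.0175] 37.7 43.9
160 148 150 [ 0.6141 -0.018 ] [ 0.6199 -0.0261] 37.7 43.8
200 148 150 [ 0.6115 -0.0649] [ 0.6176 -0.0697] 37.7 43.8
300 148 151 [ 0.6039 -0.1825] [ 0.6116 -0.1791] 36.4 43.8
340 148 151 [ 0.6014 -0.2297] [ 0.6092 -0.2229] 36.4 43.7
380 149 151 [ 0.5988 -0.2769] [ 0.6057 -0.2668] 36.4 42.6
```

View pics/w10.png

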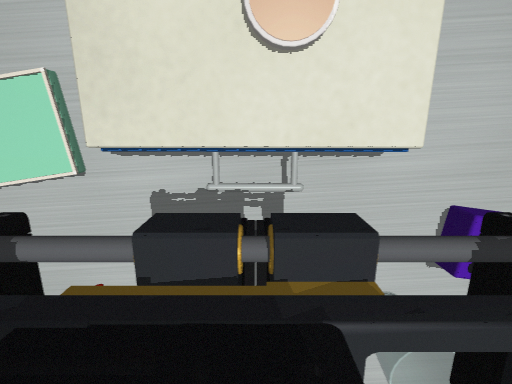

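The view shows the front now about 10 mm further in than at the start, so the drawer began slightly ajar. I felt no end stop yet, so I'll push again until the stop answers.

>>> arm_command(motion=[[0, 19, 0, 20, 0], [0, 19, 0, 60, 0], [0, 19, 0, 100, 0], [0, 19, 0, 140, 0], [0, 19, 0, 165, 0]])

```text
time: 46.08
position: [0.5874, -0.1283, 0.0645]
tool_rot: [3.138, -0.083, -0.017]
ft_force: [-0.5, -0.2, -0.5]
grip_width: 0.008
grip_force: 0.0
```

>>> arm_command(motion=[[0, 0, 0, 15, 0], [0, 0, 0, 24, 0], [0, 0, 0, 24, 0], [0, 0, 0, 24, 0]])

```text
time: 46.42
position: [0.5914, -0.1289, 0.0474]
tool_rot: [3.136, -0.084, -0.004]
ft_force: [-0.4, 0.4, 0.8]
grip_width: 0.009
grip_force: 0.0
```

>>> arm_command(motion=[[0, 2, 0, 0, 0], [0, 4, 0, 0, 0], [0, 6, 0, 0, 0], [0, 7, 0, 0, 0], [0, 8, 0, 0, 0]])

```text
time: 46.83
position: [0.5988, -0.1298, 0.0474]
tool_rot: [3.135, -0.085, -0.005]
ft_force: [-1.7, 0.1, 0.2]
grip_width: 0.009
grip_force: 0.8
```

>>> arm_command(motion=[[0, 1, 0, 0, 0], [0, 2, 0, 0, 0], [0, 2.5, 0, 0, 0], [0, 2.5, 0, 0, 0]])

```text
time: 47.17
position: [0.6012, -0.1297, 0.0468]
tool_rot: [3.136, -0.085, -0.005]
ft_force: [-1.0, -0.9, 0.9]
grip_width: 0.009
grip_force: 0.4
```

>>> arm_command(motion=[[0, 1, 0, 0, 0], [0, 2, 0, 0, 0], [0, 2.5, 0, 0, 0], [0, 2.5, 0, 0, 0]])

```text
time: 47.5
position: [0.6017, -0.1298, 0.0467]
tool_rot: [3.135, -0.085, -0.012]
ft_force: [-7.0, -0.5, 6.7]
grip_width: 0.007
grip_force: 3.7
```

>>> arm_command(motion=[[0, 1, 0, 0, 0], [0, 2, 0, 0, 0], [0, 2, 0, 0, 0]])

```text
time: 47.75
position: [0.6018, -0.1298, 0.0466]
tool_rot: [3.135, -0.085, -0.02]
ft_force: [-12.2, 0.8, 9.4]
grip_width: 0.002
grip_force: 6.4
```

The stop is reached. Back off without touching the bar, go up, and check the stack one last time.

>>> arm_command(motion=[[0, -6, 0, 0, 0], [0, -12, 0, 0, 0], [0, -12, 0, 0, 0], [0, -12, 0, -40, 0], [0, -12, 0, -80, 0]])

```text
time: 48.17
position: [0.5922, -0.1288, 0.1254]
tool_rot: [3.138, -0.084, -0.012]
ft_force: [2.0, 0.1, 0.5]
grip_width: 0.008
grip_force: 0.0
```

>>> arm_command(motion=[[0, 0, 0, -40, 0], [0, 0, 0, -80, 0], [0, -20, 0, -110, 0], [0, -20, 0, -110, 0], [0, -20, 0, -110, 0]])

```text
time: 48.58
position: [0.5754, -0.1275, 0.2392]
tool_rot: [3.134, -0.085, 0.002]
ft_force: [-0.7, -0.3, -0.8]
grip_width: 0.003
grip_force: 0.0
```

Run:
```python
from h import *
im,d,P=snap('wrist');s=get_state();print(s['time'],s['position'],s['ft_force'])
hsv=cv2.cvtColor(im,cv2.COLOR_RGB2HSV).astype(int)
b=(hsv[...,0]>102)&(hsv[...,0]<119)&(hsv[...,1]>120);b[:100]=0;b[212:]=0;print('blue rows',b[:,120:380].sum(0).mean())
t=snap('top')[0];w=snap('scene')[0]
a=cv2.resize(t[85:285,100:400],(600,400),interpolation=cv2.INTER_CUBIC);c=cv2.resize(w[110:290,100:460],(600,300)[:2] if 0 else (400,200))
o=np.zeros((600,600,3),np.uint8);o[:400]=a;o[400:,:400]=c
cv2.imwrite('pics/fin.png',cv2.cvtColor(o,cv2.COLOR_RGB2BGR))
```

```text
48.6333 [ 0.57461182 -0.12775571  0.23723694] [-0.01943254 -0.65242649 -0.41278805]
blue rows 0.0
```

View pics/fin.png

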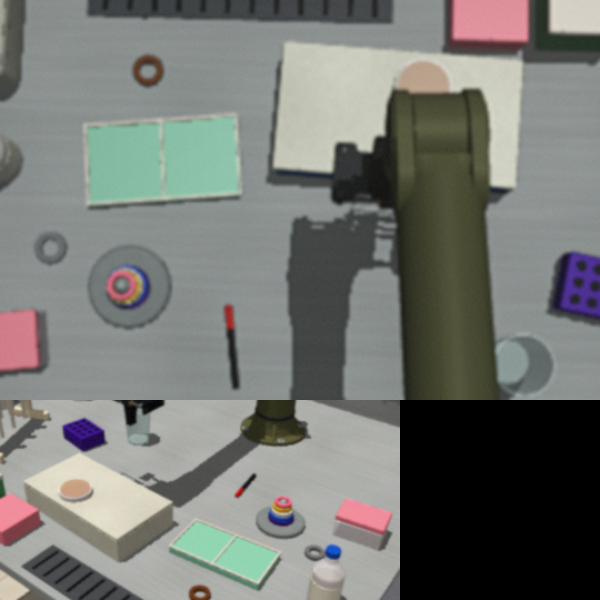

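The drawer is shut: its front is hidden under the cabinet edge. The tray is empty, the stack of five stands at (125,287), and the other labware has not moved.

```bash
python3 -c "from bench import close_job; print(close_job())"
```

```text
the job is handed in; nothing more can be done
None
```

Job handed in at about 49 s: all five collars are home and flat on the post (purple, blue, white, yellow, pink from the bottom), the drawer is pushed shut to its stop, and the other labware was left alone; my first try at purple landed on the ring at about 36 N and pushed the drawer in about 8 mm, and the second try worked.

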